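Swing the boring bar to the chuck on a bench lathe

TASK

On the bench lathe, bring the boring bar round to the chuck: push the tool post's ball lever back anticlockwise to free the four-way turret, push on the long round bar until it points straight at the chuck, parallel to the bed, then push the lever clockwise again until it is fully tight. Only push with the fingers, without gripping or forcing anything, and leave the loose tools lying about where they are.

Things in the scene. Friction and masses are not known exactly. Their poses are not given: they have to be found in the camera images.
- post_axis (a point): point on the upright axis of the tool post about which both the turret and the ball lever turn, at the spindle's height, 200 mm above the bench; does not move
- chuck_face (a point): centre of the chuck's front face, on the spindle axis, 200 mm above the bench; +y runs along the bed, tailstock to headstock: the boring bar must point along it. The chuck is 100 mm across and holds a tube 56 mm across, standing out 42 mm. The headstock, a box 170 mm wide and 288 mm high, stands 90 to 295 mm behind the face; the tailstock, 250 mm high, 420 to 650 mm before it
- turret: the turret of the tool post: a dark square steel block, 66 x 66 mm, 168 to 226 mm above the bench, with screw heads up to 242 mm. Origin on its axis at bench height; its x axis is the way the boring bar points. Besides the bar it holds a square turning tool (pointing to the bar's right, out 27 mm) and a thin parting blade (pointing backward, out 35 mm). Stays where it is left
- bar_tip (a point): tip of the boring bar: a plain round level steel bar 12 mm thick, centre line 200 mm above the bench, out 72 mm from the turret, longest of its three tools. Seen along the way it points (this point's x axis) it lies 25 mm to the right of the post axis, its tip 105 mm ahead of the axis. Nothing under it is higher than 175 mm. With the lever back, about 3 N on the bar turn the turret
- lever_ball (a point): centre of the black ball (24 mm across) at the end of the clamp lever, 285 mm above the bench, 106 mm from the post axis. The lever is a round steel rod 10 mm thick, straight out from a hub on the post axis (32 mm across, top at 265 mm), rising outward from 250 mm above the bench at the hub to 283 mm at the ball. It starts on the robot's right-hand side of the bar
- lever (a joint): angle of the clamp lever about the post axis, rad: 0 = fully tight, against its stop; grows anticlockwise seen from above, to 1.6 = fully back. From 0.3 down to 0 it clamps the turret ever harder, so that it cannot be turned; above 0.35 the turret is free. It stays where it is left; 3 to 4 N at the ball move it, up to 6 N just before tight
- oil_bottle: loose bottle, 48 mm across, 150 mm tall, upright on the bench in front of the lathe; origin under its centre; to be left alone
- chuck_key: loose T-shaped chuck key, 88 mm long, 70 mm across, 12 mm thick, flat in the lathe's chip tray below the chuck, on the robot's side; origin at its underside; to be left alone
- caliper: loose caliper, 200 mm long, flat in the chip tray on the robot's side of the bed, by the tailstock; origin under its beam's middle; to be left alone
- spanner: loose open-ended spanner, 160 mm long, flat in the chip tray on the robot's side of the bed; origin at its underside; to be left alone
- drill_chuck: loose drill chuck, 36 mm across, 68 mm tall, upright on top of the headstock, which is 288 mm high; origin under its centre; to be left alone
- tool_blank: loose square steel blank, 75 x 12 x 12 mm, lying on the saddle's wing on the chuck side of the tool post, 130 mm above the bench; origin under its centre; to be left alone
- offcut: loose brass offcut, 22 mm across and 22 mm tall, standing on the rear end of the cross slide beyond the tool post, 148 mm above the bench; origin under its centre; to be left alone

How it is judged:
By the outcome, as a careful person would: the job done as asked, in the order asked, and still so for the second after the job is handed in, with the robot touching nothing.
It also fails if it takes over 66 s, if anything falls off the work surface, if the arm or the gripper's body presses on something with over 40 N, if the wrist force passes 120 N, or if a joint passes its speed limit or range.

ROBOT

A 6-joint arm with a two-finger parallel gripper is mounted at the origin on the work surface. World frame = base frame: x ahead of the robot, y to its left, z up, the work surface at z = 0. Lengths are in m, angles in degrees, forces in N, time in s.
With the tool pointing down it reaches from about 0.4 to 0.825 m from the base axis. Payload 7 kg.
Tool frame: the origin (TCP) lies between the finger pads; the fingertips stand ctrl.tip_extent ahead of it and the grasp point (between the pads) lies 2 mm behind it (ctrl.tip_extent is the distance from the TCP to the fingertips, in m); z points along the fingers, y is the direction in which the jaws open and shut (so a half turn about z gives the same grasp; the last joint's range is limited). The gripper opens to 88 mm and grips with 3 to 60 N. Pads are 19 mm wide; open, the fingers measure 130 mm over their backs; the gripper's body (78 mm by 193 mm) begins 47 mm behind the grasp point.
Start: joints at [16.507, 20.546, 0.682, 0, -70.136, -16.507], TCP at [0.675, -0, 0.244] pointing down, gripper open.
Joint ranges: [-176.03, 176.03], [-82.01, 121.73], [-58.28, 71.71], [-173.87, 95.51], [-174.79, -0.11], [-173.66, 173.66]. Speed limits (degrees/s): [136.94, 136.94, 172.46, 180, 180, 180].

INTERFACE

Orientations are given as [roll, pitch, yaw] about the fixed x, y, z axes, in that order (R = Rz(yaw) Ry(pitch) Rx(roll)).
In Python, from plant import ctrl gives the robot as it stands.
- The arm moves only by the shell command python3 -m handwheel 'ROWS' [OPENING]. ROWS is JSON, a list of rows, each a list of 6 numbers: the shift along the tool's x, y, z in m, then the turn, a rotation vector about the tool's x, y, z in rad. In form: [[dx, dy, dz, ax, ay, az], ...]. A call has 1 to 8 rows; each row is the pose to reach, as a shift and turn from the pose commanded when the call began, along the tool's axes at that moment; what a row does not reach only later rows make up. A row lasts 1/8 s, in which the tool goes at most 62.5 mm and 10.7 degrees, less where a joint would pass 70% of its speed; a pose out of reach is approached as far as the arm can. A call with a gripper value outside its range is refused whole. OPENING is the closure, from -1 (fully open) to 1 (shut), so that 0 is half open, set as the call begins (- or left out, the last holds). The fingers move at their own pace and stop on an object; the grip force is fixed at half the most. Time passes only in rows, so rows that repeat a pose let the fingers close. It gives the time, the measured TCP pose, the force and the opening at its end, in the units of the state.
- ctrl.get_obs(): the state, without advancing time (a new reading comes with each control period).
- ctrl.snapshot(name): name is "scene" or "side" or "wrist"; returns a dict with "img" (480x640x3 uint8, blue, green, red), "fx", "fy", "cx", "cy" (pixels), "R" (3x3) and "t" (3): a world point X has camera coordinates R X + t. Camera axes: x right, y down, z forward; pixel columns grow to the right and rows downward; lengths in m; the calibration is good to about 2 mm. A picture is of the moment at which its call begins. There is no depth.
- ctrl.close_job(): hands the job in, once; it reports no verdict.
The state is a dict: "clock": time; "joint_pos": joint angles; "qvel": joint speeds; "tau": joint torques, N m; "tool_pos": TCP position; "orientation": TCP orientation; "force": force on the tool from outside, world axes, zero at the start; "moment": the same for the moment, N m; "opening": finger opening in m.
Only numpy, scipy, OpenCV 4.12 (cv2) and the standard library are available. Lean on these libraries where they do the work, as an engineer would, in place of code of your own. Each camera call takes 0.05 s, during which the arm holds its last target.

## Working session

There is one attempt and no reset: what is moved stays moved. The work goes in short steps, Python scripts to look and compute and a shell command to move; the robot and the scene stay as the last step left them, time stands still between calls to the robot, and variables do not carry over. Pictures are saved under pics/ and viewed, and the job is handed in when it is done.

```bash
mkdir -p pics; ls; python3 - <<'E'
from plant import ctrl
import cv2
o=ctrl.get_obs();print(o, ctrl.tip_extent)
for n in ("scene","side","wrist"):
    s=ctrl.snapshot(n);cv2.imwrite(f"pics/{n}0.png",s["img"]);print(n,s["fx"],s["cx"],s["cy"],s["R"],s["t"])
E
```

```text
pics
{'clock': 0.0, 'joint_pos': array([ 1.65058854e+01,  2.05927641e+01,  6.32986822e-01, -2.20346894e-02,
       -7.01366530e+01, -1.65068412e+01]), 'qvel': array([-0.04082219,  0.05160137,  0.02142108,  0.10250657,  0.00995131,
       -0.04363014]), 'tau': array([-8.00930356e-04, -5.82726967e+01,  2.93058443e+01,  6.99745238e+00,
        6.93249181e-03, -2.06530804e-04]), 'tool_pos': array([ 6.74521800e-01, -2.96454763e-05,  2.42595676e-01]), 'orientation': array([ 1.79901658e+02, -7.54155723e-03, -9.00084536e+01]), 'force': array([-0.06986576, -0.92897449,  0.31534739]), 'moment': array([-0.02522119,  0.01297578,  0.05364217]), 'opening': 0.08759125361834322} 0.017
scene 440.02114646577814 315.8276876694742 242.87753616924374 [[ 0.35145715  0.93608907 -0.01466741]
 [ 0.57567731 -0.22844146 -0.78511791]
 [-0.73829094  0.26749161 -0.61917262]] [-0.320485   -0.12589281  1.28437318]
side 596.4012019203553 308.065707577405 244.92031619810174 [[-0.91114745 -0.41207064  0.00284777]
 [-0.24281576  0.53129137 -0.81164647]
 [ 0.33294269 -0.74022109 -0.58414202]] [0.54245879 0.18533118 1.35441781]
wrist 357.1650615949007 324.6006072363261 235.69457250810524 [[-9.99998358e-01 -4.29543574e-05  1.81187748e-03]
 [ 5.17869093e-04  9.51266244e-01  3.08370339e-01]
 [-1.73682374e-03  3.08370771e-01 -9.51264659e-01]] [ 0.67453793 -0.03825463  0.3926771 ]
```

View pics/scene0.png

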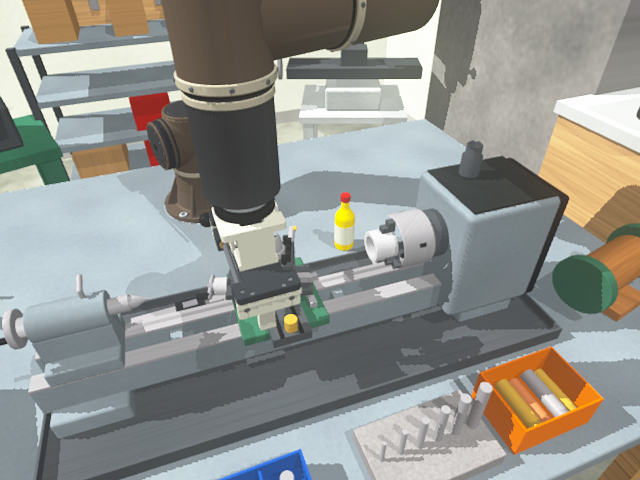

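View pics/side0.png

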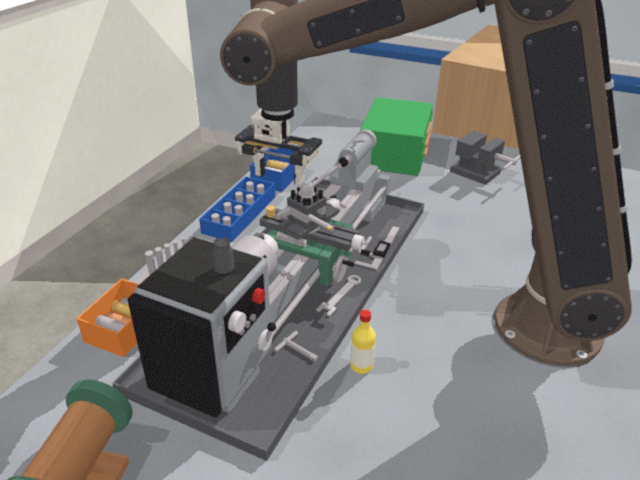

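View pics/wrist0.png

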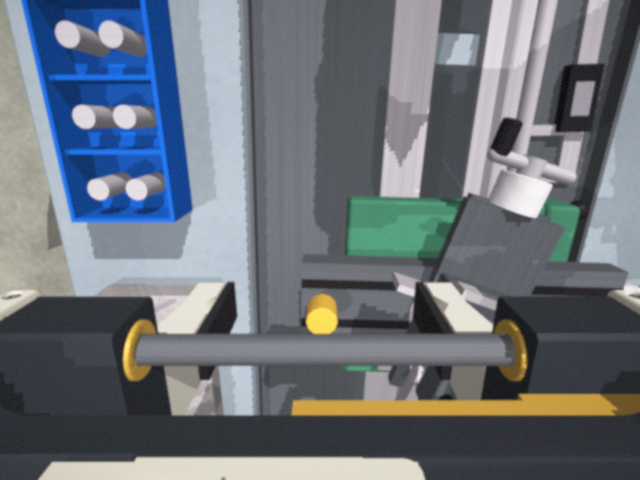

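The scene view shows the lathe with the tool post hidden by the gripper at about (265,290). The side view shows the turret at about (310,195). I'll zoom in on the side view.

```bash
python3 - <<'E'
import cv2
a=cv2.imread("pics/side0.png")[130:290,210:420];cv2.imwrite("pics/side0z.png",cv2.resize(a,None,fx=3.7,fy=3.7,interpolation=cv2.INTER_CUBIC))
a=cv2.imread("pics/scene0.png")[180:350,190:400];cv2.imwrite("pics/scene0z.png",cv2.resize(a,None,fx=3.5,fy=3.5,interpolation=cv2.INTER_CUBIC))
E
```

```text
(no output)
```

View pics/side0z.png

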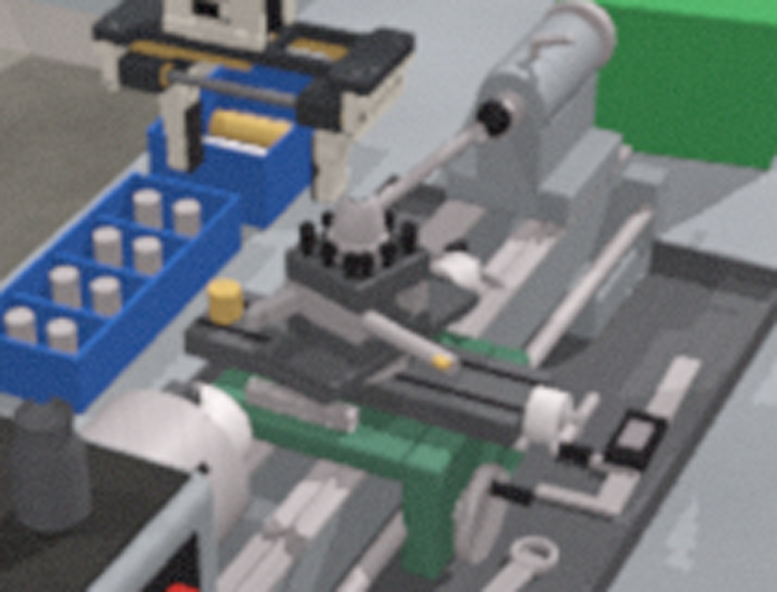

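View pics/scene0z.png

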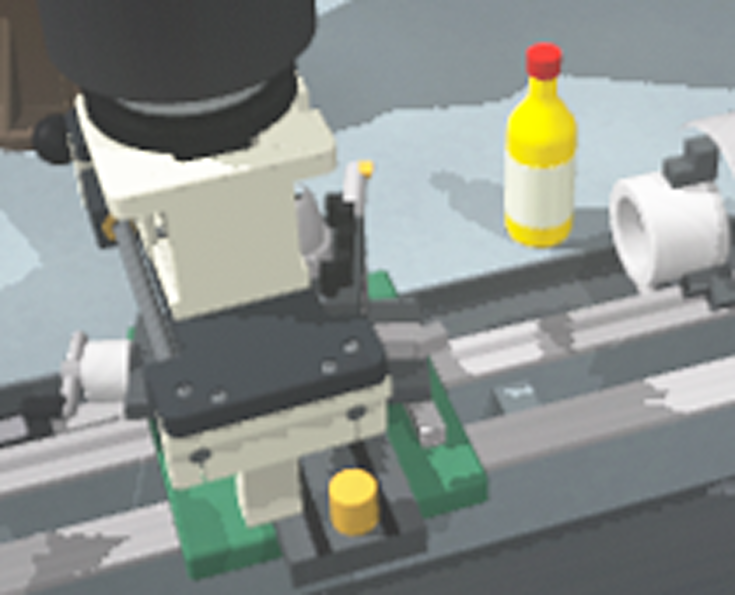

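The side view shows the ball at about (343.5,162), the hub at about (306.5,186) and the yellow-tipped bar end at about (330,228). The bar points roughly at the robot. I'll cast rays.

```bash
cat > h.py <<'E'
import numpy as np,cv2
from plant import ctrl
def ray(s,u,v,z):
    R=np.array(s["R"]);t=np.array(s["t"])
    c=-R.T@t; d=R.T@np.array([(u-s["cx"])/s["fx"],(v-s["cy"])/s["fy"],1])
    return c+d*(z-c[2])/d[2]
def proj(s,X):
    p=np.array(s["R"])@np.array(X)+s["t"]; return np.array([s["cx"]+s["fx"]*p[0]/p[2],s["cy"]+s["fy"]*p[1]/p[2]])
def zoom(s,name,u0,u1,v0,v1,k):
    cv2.imwrite("pics/"+name,cv2.resize(s["img"][v0:v1,u0:u1],None,fx=k,fy=k,interpolation=cv2.INTER_CUBIC))
E
python3 - <<'E'
from h import *
s=ctrl.snapshot("side")
def Z(u,v):return 210+(u+.5)/3.7-.5,130+(v+.5)/3.7-.5
b=ray(s,*Z(494,118),.285);t=ray(s,*Z(447,364),.2)
print("ball",b,"tip",t)
print("hub",ray(s,*Z(357,205),.265))
# dark ball centroid
im=s["img"];g=im.max(2);sub=g[150:176,330:358];m=(sub<60).astype(np.uint8)
n,l,st,c=cv2.connectedComponentsWithStats(m)
for i in range(1,n):
    if st[i,4]>10:print(st[i],c[i]+[330,150],ray(s,c[i][0]+330,c[i][1]+150,.285))
# turret block top corners z=.226
for p in [(287,253),(350,300),(430,262),(362,228)]:print(ray(s,*Z(*p),.226))
E
```

```text
ball [ 0.52451899 -0.04014957  0.285     ] tip [0.49148106 0.11094388 0.2       ]
hub [0.57217394 0.06371783 0.265     ]
[ 9  8  9  9 53] [343.         161.60377358] [ 0.52469414 -0.0396505   0.285     ]
[0.61508686 0.07441881 0.226     ]
[0.55680884 0.10753054 0.226     ]
[0.53005862 0.04724136 0.226     ]
[0.58524327 0.02729612 0.226     ]
```

```bash
python3 -m handwheel '[[0,0,-0.05,0,0,0],[0,0,-0.1,0,0,0],[-0.03,0.02,-0.15,0,0,0],[-0.08,0.05,-0.16,0,0,0],[-0.12,0.08,-0.16,0,0,0],[-0.15,0.1,-0.16,0,0,0],[-0.15,0.1,-0.16,0,0,0],[-0.15,0.1,-0.16,0,0,0]]' 1
python3 - <<'E'
from h import *
for n in ("scene","wrist"):
    s=ctrl.snapshot(n);cv2.imwrite(f"pics/{n}1.png",s["img"])
    print(-np.array(s["R"]).T@s["t"])
s=ctrl.snapshot("side");zoom(s,"side1z.png",250,380,140,260,6)
E
```

```text
clock: 1.2
tool_pos: [0.575, 0.15, 0.4036]
orientation: [180.0, -0.0, -90.0]
force: [0.2, 0.2, -0.1]
opening: 0.0132
[ 1.13335146 -0.07231568  0.69170733]
[0.57567609 0.0649724  0.54480119]
```

View pics/wrist1.png

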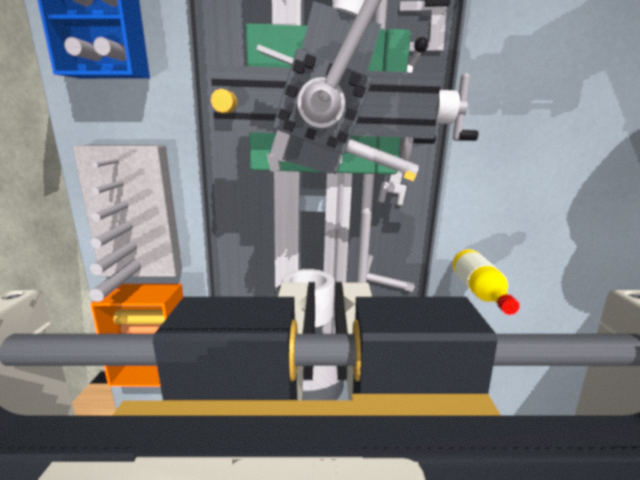

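View pics/scene1.png

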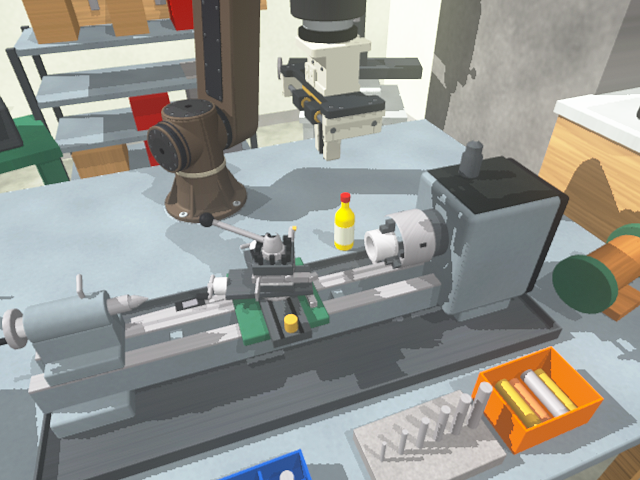

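View pics/side1z.png

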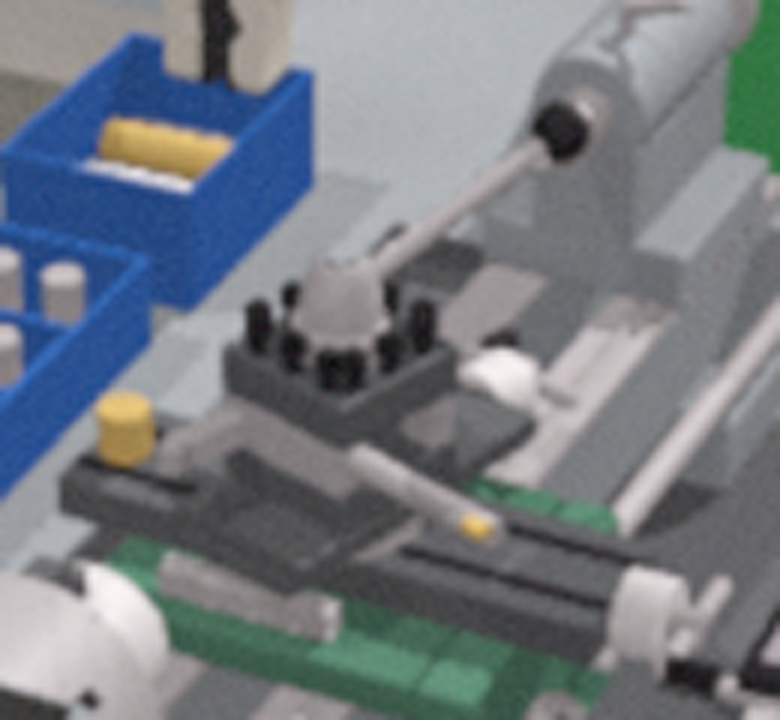

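The wrist view shows the hub at (321,100) and the bar running from (350,145) to its tip at (416,168). Scene shows the ball at (207,219); the side zoom shows it at (562,130). I'll triangulate.

```bash
python3 - <<'E'
from h import *
S=ctrl.snapshot("scene");D=ctrl.snapshot("side");W=ctrl.snapshot("wrist")
zoom(W,"wrist1z.png",240,480,20,220,3.3)
zoom(S,"scene1z.png",180,340,190,330,4.5)
def tri(*obs):
    A=[];b=[]
    for s,u,v in obs:
        R=np.array(s["R"]);c=-R.T@s["t"];d=R.T@np.array([(u-s["cx"])/s["fx"],(v-s["cy"])/s["fy"],1]);d/=np.linalg.norm(d)
        P=np.eye(3)-np.outer(d,d);A.append(P);b.append(P@c)
    return np.linalg.lstsq(np.vstack(A),np.hstack(b),rcond=None)[0]
ds=lambda u,v:(250+(u+.5)/6-.5,140+(v+.5)/6-.5)
print("ball",ray(S,207,219,.285),ray(D,*ds(562,130),.285),tri((S,207,219),(D,*ds(562,130))))
print("hub W",ray(W,321,100,.265)); print("tip W",ray(W,416,168,.2),"side",ray(D,*ds(490,530),.2))
a=ray(W,350,145,.2);b=ray(W,416,168,.2);print("bar dir",np.degrees(np.arctan2(*(b-a)[:2][::-1])))
E
```

```text
ball [ 0.52539021 -0.03797923  0.285     ] [ 0.52481067 -0.04152874  0.285     ] [ 0.52449546 -0.03859078  0.28552954]
hub W [0.57819069 0.05072228 0.265     ]
tip W [0.48820209 0.10841137 0.2       ] side [0.49000982 0.10985119 0.2       ]
bar dir 161.36404325244368
```

View pics/wrist1z.png

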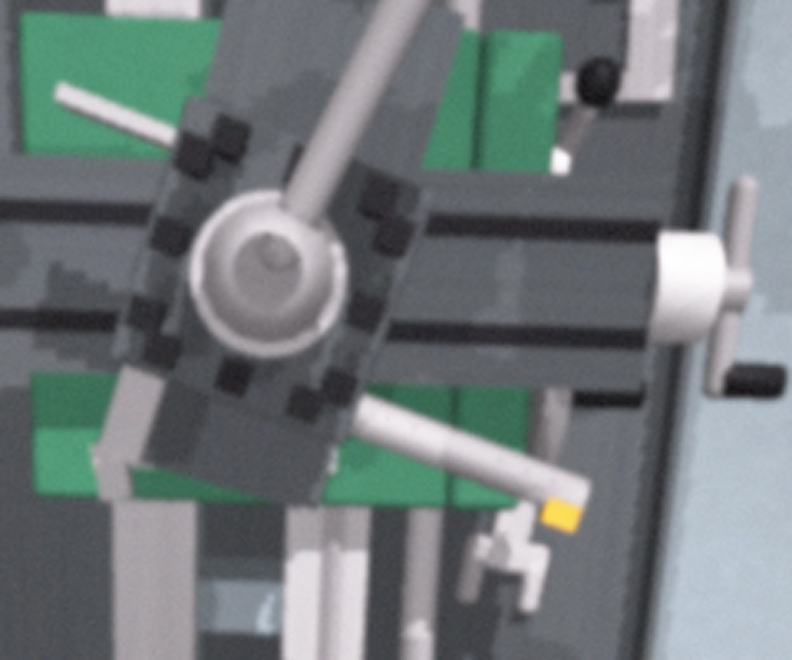

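View pics/scene1z.png

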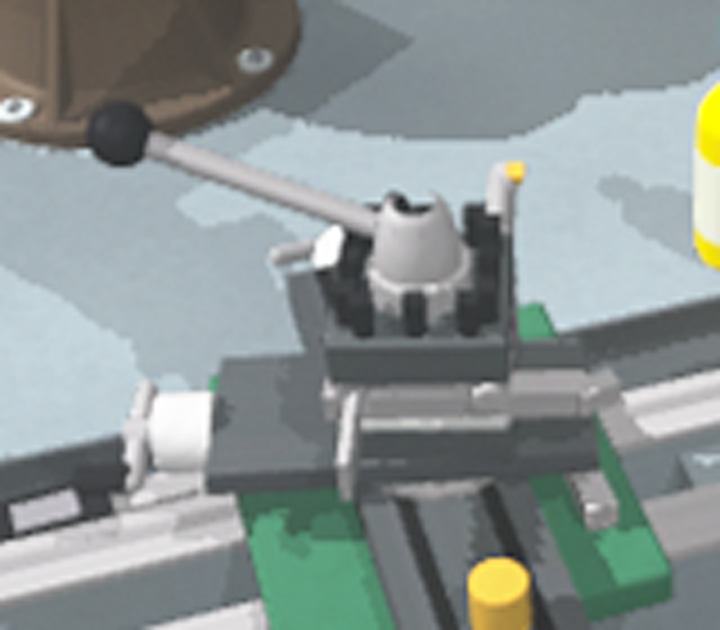

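Two views agree: the axis is at about (0.578,0.0525), the ball at (0.525,-0.039), which gives a lever direction of about 239.7° and a radius of 106 mm as specified. The bar direction is about 162°, and the predicted tip matches. Next, a helper to work out rows.

```bash
cat >> h.py <<'E'
A=np.array([.578,.0525])
def rows(targets,start=None):
    """targets: (x,y,z,yaw deg); rows relative to current pose (tool down)"""
    o=ctrl.get_obs();p=o["tool_pos"] if start is None else start[:3];y0=np.radians(o["orientation"][2] if start is None else start[3])
    c,s=np.cos(y0),np.sin(y0);X=np.array([c,s,0]);Y=np.array([s,-c,0]);Z=np.array([0,0,-1])
    for x,y,z,yw in targets:
        d=np.array([x,y,z])-p;print([round(float(d@X),3),round(float(d@Y),3),round(float(d@Z),3),0,0,round(-float((np.radians(yw)-y0+np.pi)%(2*np.pi)-np.pi),3)])
def at(th,r,off):  # point at angle th, radius r, offset off along anticlockwise tangent
    t=np.radians(th);return A+r*np.array([np.cos(t),np.sin(t)])+off*np.array([-np.sin(t),np.cos(t)])
def lev(th,off,z=.282): # tool y along tangent
    return (*at(th,.106,off),z,th+0-360)  # tool -y = tangent dir => yaw=th
E
python3 - <<'E'
from h import *
print(ctrl.get_obs()["clock"],ctrl.get_obs()["opening"])
L=lev(239.7,-.045);print(L)
rows([L[:2]+(.40,)+L[3:],L])
E
```

```text
1.5 0.00019536745602307504
(np.float64(0.4856672720983032), np.float64(-0.01631618529264193), 0.282, -120.30000000000001)
[0.166, 0.089, 0.003, 0, 0, 0.528]
[0.166, 0.089, 0.121, 0, 0, 0.528]
```

```bash
python3 -m handwheel '[[0.05,0.03,0.003,0,0,0.15],[0.1,0.055,0.003,0,0,0.3],[0.14,0.075,0.003,0,0,0.45],[0.166,0.089,0.02,0,0,0.528],[0.166,0.089,0.06,0,0,0.528],[0.166,0.089,0.1,0,0,0.528],[0.166,0.089,0.121,0,0,0.528],[0.166,0.089,0.121,0,0,0.528]]' 1
python3 - <<'E'
from h import *
S=ctrl.snapshot("scene");zoom(S,"scene2z.png",180,340,130,290,4);zoom(ctrl.snapshot("side"),"side2z.png",270,400,100,240,5)
s=lev(239.7,-.045)
rows([lev(239.7,-.033),lev(239.7,-.03),lev(245,-.033),lev(250,-.033),lev(255,-.033),lev(260,-.033),lev(265,-.033),lev(270,-.033)])
E
```

```text
clock: 2.5
tool_pos: [0.4852, -0.0166, 0.2813]
orientation: [179.9, -0.1, -120.3]
force: [-0.0, -0.0, 0.9]
opening: 0.0002
[0.001, -0.011, 0.001, 0, 0, 0.001]
[0.001, -0.014, 0.001, 0, 0, 0.001]
[0.003, -0.021, 0.001, 0, 0, -0.092]
[0.005, -0.031, 0.001, 0, 0, -0.179]
[0.006, -0.04, 0.001, 0, 0, -0.266]
[0.005, -0.05, 0.001, 0, 0, -0.354]
[0.005, -0.06, 0.001, 0, 0, -0.441]
[0.003, -0.069, 0.001, 0, 0, -0.528]
```

View pics/side2z.png

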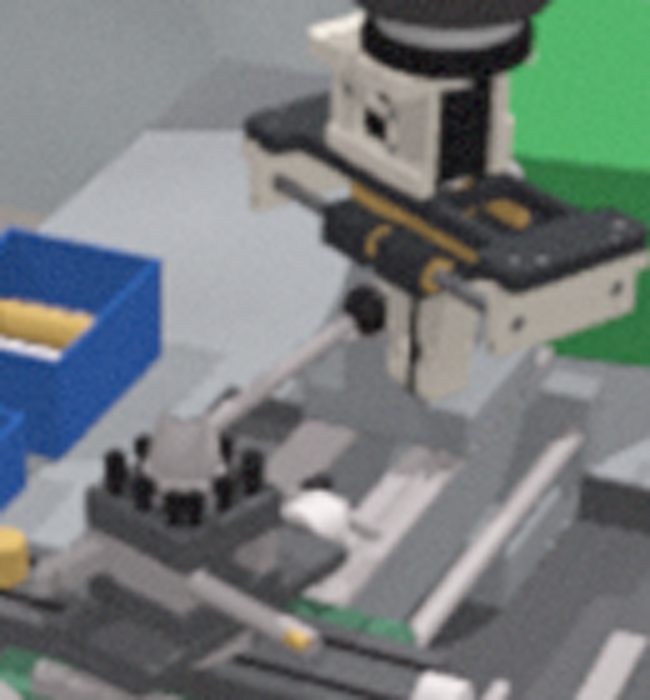

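View pics/scene2z.png

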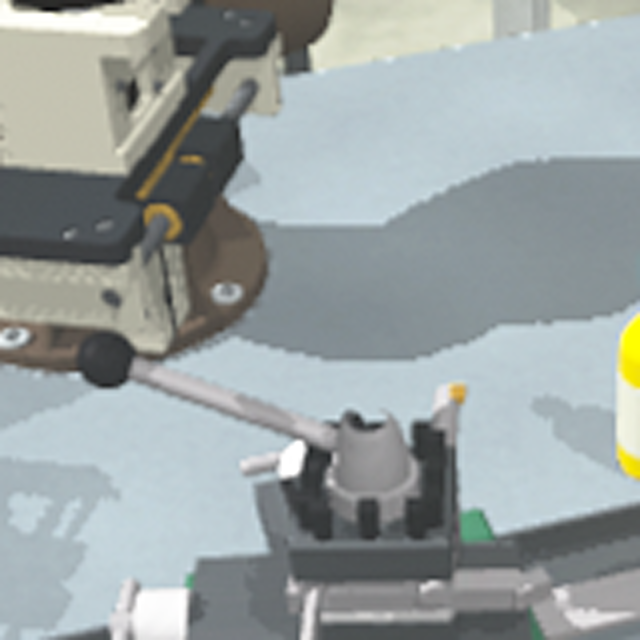

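The fingers stand just on the robot's side of the ball, at ball height. Now I push anticlockwise along the arc.

```bash
python3 -m handwheel '[[0.001,-0.006,0.001,0,0,0],[0.001,-0.012,0.001,0,0,0],[0.002,-0.018,0.001,0,0,-0.05],[0.003,-0.023,0.001,0,0,-0.1],[0.005,-0.031,0.001,0,0,-0.179],[0.006,-0.04,0.001,0,0,-0.266],[0.005,-0.05,0.001,0,0,-0.354],[0.005,-0.06,0.001,0,0,-0.441]]' 1
python3 - <<'E'
from h import *
rows([lev(t,-.033) for t in (270,275,280,285,290,295,300)])
W=ctrl.snapshot("side");zoom(W,"side3z.png",270,400,100,240,5)
E
```

```text
clock: 3.6
tool_pos: [0.5355, -0.0508, 0.2818]
orientation: [180.0, 0.0, -94.8]
force: [-2.6, 1.1, 0.8]
opening: 0.0008
[0.002, -0.01, -0.0, 0, 0, -0.084]
[0.004, -0.019, -0.0, 0, 0, -0.172]
[0.004, -0.029, -0.0, 0, 0, -0.259]
[0.004, -0.039, -0.0, 0, 0, -0.346]
[0.004, -0.048, -0.0, 0, 0, -0.433]
[0.002, -0.058, -0.0, 0, 0, -0.521]
[-0.001, -0.067, -0.0, 0, 0, -0.608]
```

View pics/side3z.png

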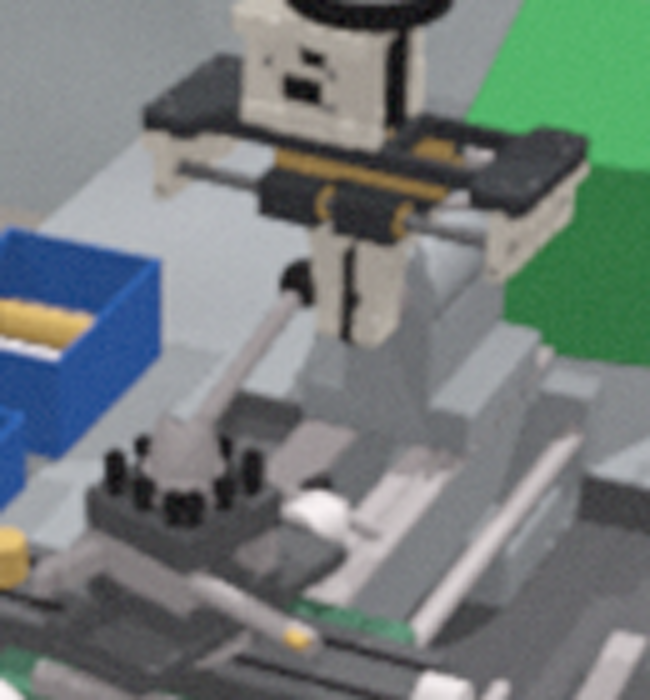

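The ball is following, still in front of the fingers at zoom (298,280). I'll continue to about 300°, 1.05 rad from tight.

```bash
python3 -m handwheel '[[0.002,-0.01,0,0,0,-0.084],[0.004,-0.019,0,0,0,-0.172],[0.004,-0.029,0,0,0,-0.259],[0.004,-0.039,0,0,0,-0.346],[0.004,-0.048,0,0,0,-0.433],[0.002,-0.058,0,0,0,-0.521],[-0.001,-0.067,0,0,0,-0.608],[-0.001,-0.067,0,0,0,-0.608]]' 1
python3 - <<'E'
from h import *
zoom(ctrl.snapshot("side"),"side4z.png",270,400,100,240,5)
rows([lev(300,-.055),lev(300,-.055,.4)])
E
```

```text
clock: 4.65
tool_pos: [0.6026, -0.0556, 0.2814]
orientation: [180.0, -0.0, -60.3]
force: [0.6, 0.4, -0.9]
opening: 0.0007
[0.0, 0.022, -0.001, 0, 0, -0.006]
[0.0, 0.022, -0.119, 0, 0, -0.006]
```

View pics/side4z.png

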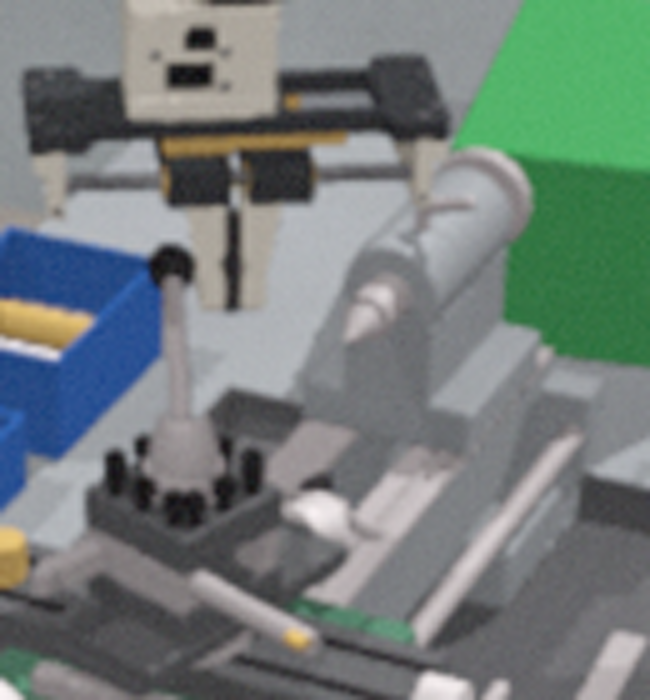

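The ball is at zoom (172,266) and the lever is well back. I'll back off, rise, go above the bar, and measure the bed direction there.

```bash
python3 -m handwheel '[[0,0.022,0,0,0,0],[0,0.022,-0.05,0,0,0],[0,0.022,-0.11,0,0,0],[0,0.022,-0.15,0,0,0],[0,0.022,-0.15,0,0,0]]' 1
python3 - <<'E'
from h import *
for n in ("wrist","scene","side"):
    s=ctrl.snapshot(n);cv2.imwrite(f"pics/{n}5.png",s["img"])
    np.savez(f"{n}5.npz",**s)
o=ctrl.get_obs();print(o["clock"],o["tool_pos"])
p=at(162,.09,.01)
rows([(*p,.43,-18),(*p,.25,-18),(*p,.204,-18)])
# lever angle from side
u,v=270+172.5/5-.5,100+266.5/5-.5
b=ray(s,u,v,.285);print(b,np.degrees(np.arctan2(*(b[:2]-A)[::-1])),np.linalg.norm(b[:2]-A))
E
```

```text
clock: 5.32
tool_pos: [0.5838, -0.0664, 0.4357]
orientation: [-179.6, -0.2, -60.3]
force: [0.3, 0.7, -0.7]
opening: 0.0006
5.475 [ 0.58257717 -0.06611508  0.43063773]
[-0.165, 0.013, 0.001, 0, 0, -0.737]
[-0.165, 0.013, 0.181, 0, 0, -0.737]
[-0.165, 0.013, 0.227, 0, 0, -0.737]
[ 0.62609939 -0.04238419  0.285     ] -63.11830419878831 0.10637932606942396
```

View pics/wrist5.png

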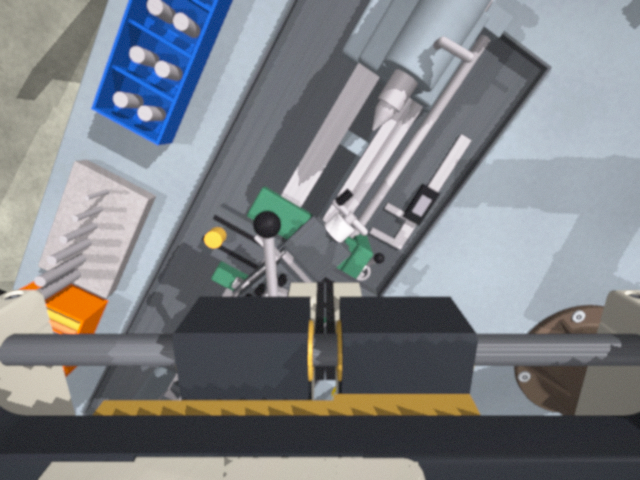

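View pics/scene5.png

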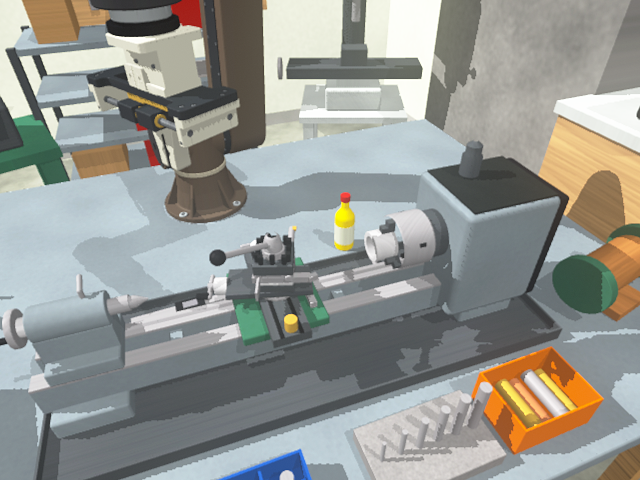

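View pics/side5.png

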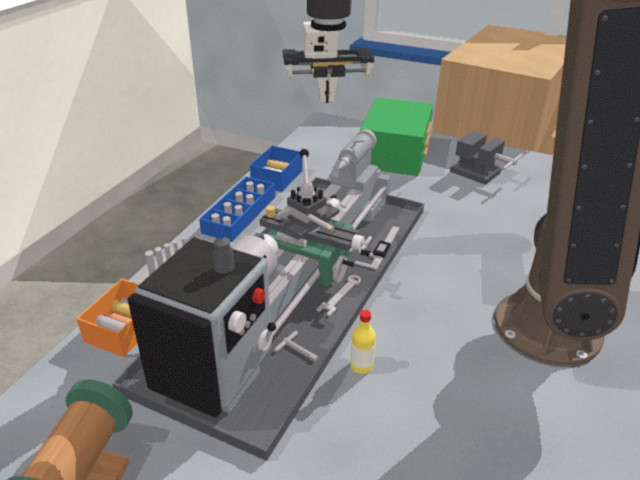

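The lever is now at about 297°, 1.0 rad back. The direction of a horizontal edge does not depend on the assumed height, so I'll fit the tray and bed edges to get the bed direction.

```bash
python3 - <<'E'
from h import *
for n,roi in (("side",(120,430,150,470)),("scene",(20,570,240,480)),("wrist",(100,550,0,300))):
    s=dict(np.load(n+"5.npz"));g=cv2.cvtColor(s["img"],cv2.COLOR_BGR2GRAY)
    L=cv2.createLineSegmentDetector().detect(g)[0][:,0]
    out=[]
    for a in L:
        l=np.hypot(a[2]-a[0],a[3]-a[1])
        if l<45 or not(roi[0]<a[0]<roi[1] and roi[2]<a[1]<roi[3]):continue
        p=ray(s,a[0],a[1],.1);q=ray(s,a[2],a[3],.1);th=np.degrees(np.arctan2(*(q-p)[:2][::-1]))%180
        if 75<th<105: out.append((round(float(l)),round(float(th),2),a.round().astype(int).tolist()))
    out.sort(reverse=True);print(n);[print(x) for x in out[:14]]
E
```

```text
side
(244, 88.11, [266, 450, 397, 245])
(234, 88.08, [422, 212, 298, 410])
(106, 90.53, [247, 171, 169, 243])
(79, 88.34, [272, 336, 319, 273])
(76, 88.04, [262, 258, 210, 314])
(75, 88.87, [219, 319, 268, 263])
(67, 88.52, [317, 269, 276, 322])
(64, 88.2, [265, 308, 225, 357])
(61, 89.79, [200, 218, 245, 177])
(59, 88.2, [297, 411, 266, 461])
(51, 88.28, [383, 184, 352, 224])
(48, 88.23, [231, 409, 259, 371])
scene
(416, 88.12, [85, 479, 482, 354])
(345, 88.14, [450, 373, 121, 478])
(314, 88.2, [131, 390, 433, 306])
(137, 88.12, [344, 413, 213, 455])
(121, 88.2, [125, 367, 242, 336])
(110, 88.07, [126, 336, 233, 310])
(107, 88.19, [327, 313, 431, 286])
(102, 89.89, [546, 480, 639, 437])
(100, 88.17, [432, 273, 335, 297])
(83, 88.14, [556, 338, 477, 364])
(79, 88.29, [111, 324, 34, 343])
(77, 87.19, [52, 426, 126, 406])
(76, 87.98, [60, 438, 133, 416])
(72, 88.47, [216, 308, 146, 326])
wrist
(282, 88.05, [550, 68, 382, 295])
(281, 88.16, [298, 0, 170, 251])
(193, 88.09, [423, 225, 537, 70])
(191, 87.87, [467, 60, 359, 219])
(161, 88.04, [391, 185, 481, 52])
(155, 88.01, [358, 62, 280, 196])
(153, 90.07, [159, 142, 217, 0])
(152, 88.23, [300, 207, 379, 77])
(126, 88.01, [353, 212, 422, 107])
(115, 90.03, [238, 38, 192, 143])
(110, 89.78, [156, 196, 112, 297])
(109, 89.99, [106, 297, 149, 197])
(81, 88.81, [376, 70, 417, 0])
(81, 87.94, [400, 126, 356, 194])
```

The bed direction is 88.13°, consistent across all three views. Now I go to the left side of the bar.

```bash
python3 -m handwheel '[[-0.05,0.004,0,0,0,-0.18],[-0.1,0.008,0,0,0,-0.36],[-0.15,0.012,0,0,0,-0.54],[-0.165,0.013,0.04,0,0,-0.72],[-0.165,0.013,0.1,0,0,-0.737],[-0.165,0.013,0.15,0,0,-0.737],[-0.165,0.013,0.175,0,0,-0.737],[-0.165,0.013,0.175,0,0,-0.737]]' 1
python3 - <<'E'
from h import *
zoom(ctrl.snapshot("side"),"side6z.png",250,380,130,260,5);zoom(ctrl.snapshot("scene"),"scene6z.png",200,350,150,300,4)
p=at(162,.09,.01);print(p)
rows([(*p,.204,-18)])
E
```

```text
clock: 6.48
tool_pos: [0.4879, 0.0696, 0.2539]
orientation: [179.8, 0.2, -18.0]
force: [-0.0, -0.3, 0.2]
opening: 0.0002
[0.48931474 0.07080096]
[-0.001, -0.0, 0.053, 0, 0, 0.001]
```

View pics/side6z.png

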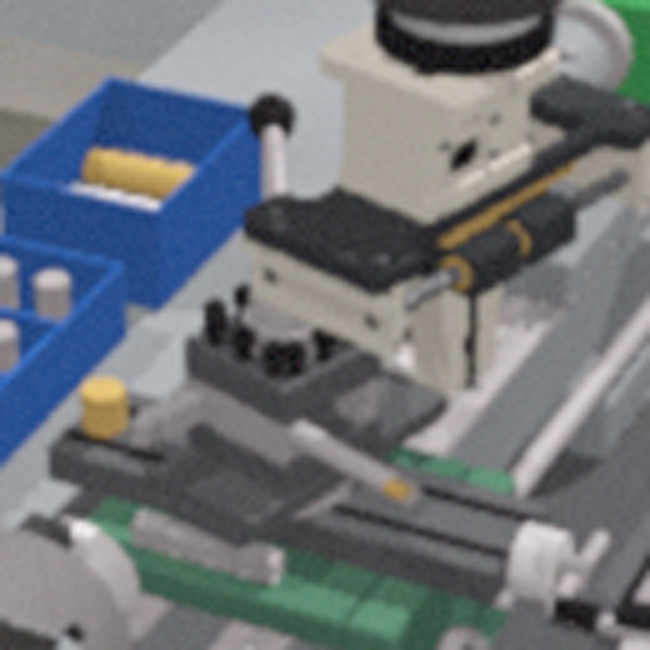

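View pics/scene6z.png

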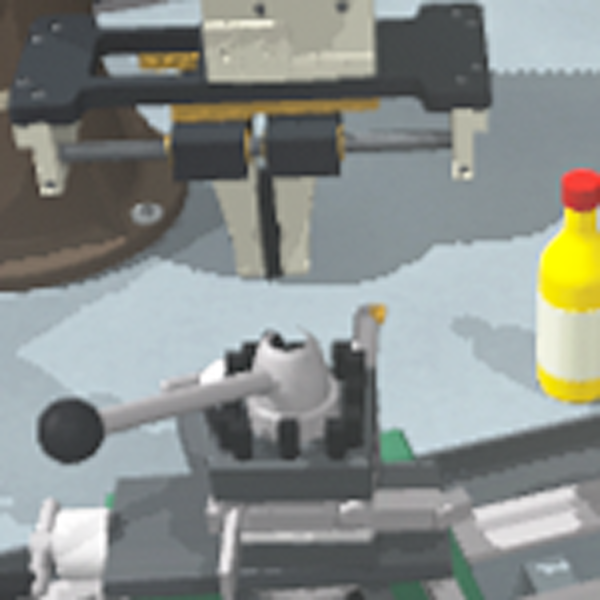

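Fingers are clear, left of the bar. I'll descend and work out the push.

```bash
python3 -m handwheel '[[0,0,0.025,0,0,0],[0,0,0.05,0,0,0],[0,0,0.05,0,0,0]]' 1
python3 - <<'E'
from h import *
f=lambda t,off=.0:(*at(t,.09,off),.204,t-180)
rows([f(162,.005),f(162,0),f(158),f(153),f(148),f(143),f(138),f(133)])
E
```

```text
clock: 6.95
tool_pos: [0.4893, 0.0701, 0.2064]
orientation: [179.9, 0.1, -17.9]
force: [0.4, -0.2, 0.4]
opening: 0.0003
[-0.0, -0.006, 0.002, 0, 0, 0.001]
[-0.0, -0.011, 0.002, 0, 0, 0.001]
[0.0, -0.017, 0.002, 0, 0, 0.071]
[0.001, -0.025, 0.002, 0, 0, 0.158]
[0.003, -0.032, 0.002, 0, 0, 0.245]
[0.005, -0.04, 0.002, 0, 0, 0.333]
[0.008, -0.047, 0.002, 0, 0, 0.42]
[0.011, -0.054, 0.002, 0, 0, 0.507]
```

```bash
python3 -m handwheel '[[0,-0.006,0.002,0,0,0],[0,-0.011,0.002,0,0,0],[0,-0.017,0.002,0,0,0.071],[0.001,-0.025,0.002,0,0,0.158],[0.003,-0.032,0.002,0,0,0.245],[0.005,-0.04,0.002,0,0,0.333],[0.005,-0.04,0.002,0,0,0.333]]' 1
python3 - <<'E'
from h import *
zoom(ctrl.snapshot("side"),"side7z.png",250,380,130,260,5);cv2.imwrite("pics/wrist7.png",ctrl.snapshot("wrist")["img"])
print(ctrl.get_obs()["force"])
f=lambda t,off=.0:(*at(t,.09,off),.204,t-180)
rows([f(138),f(133),f(128),f(123),f(118),f(113),f(108),f(103)])
E
```

```text
clock: 7.82
tool_pos: [0.5072, 0.1074, 0.2052]
orientation: [-180.0, -0.0, -36.9]
force: [-0.7, 0.0, 0.4]
opening: 0.0005
[-0.93245083  1.01321175  0.33291317]
[0.0, -0.007, 0.001, 0, 0, 0.089]
[0.001, -0.015, 0.001, 0, 0, 0.177]
[0.003, -0.022, 0.001, 0, 0, 0.264]
[0.005, -0.03, 0.001, 0, 0, 0.351]
[0.008, -0.037, 0.001, 0, 0, 0.439]
[0.012, -0.044, 0.001, 0, 0, 0.526]
[0.016, -0.051, 0.001, 0, 0, 0.613]
[0.021, -0.057, 0.001, 0, 0, 0.7]
```

View pics/side7z.png

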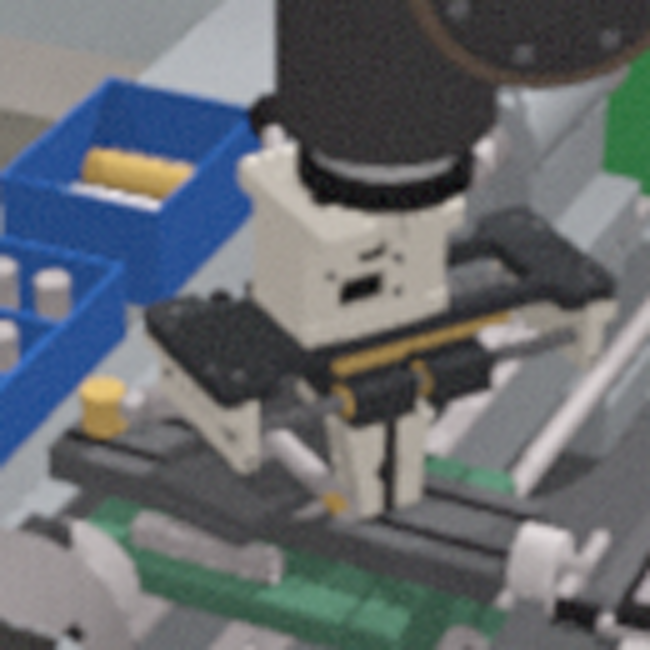

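View pics/wrist7.png

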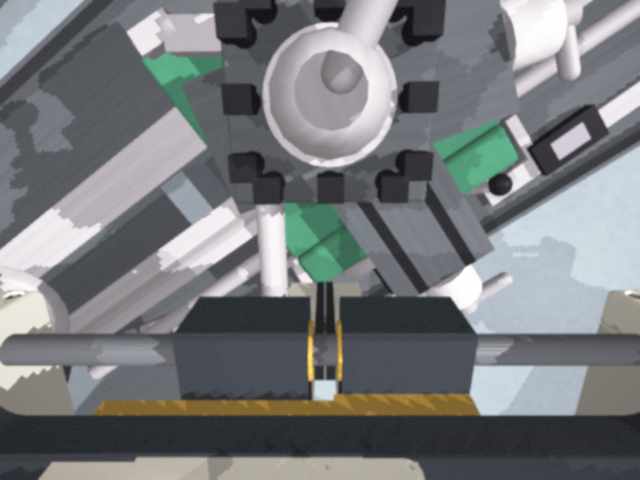

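The bar is following (tip at zoom (335,500), fingers to its right); the turret is at about 143°. I'll continue.

```bash
python3 -m handwheel '[[0,-0.007,0.001,0,0,0.089],[0.001,-0.015,0.001,0,0,0.177],[0.003,-0.022,0.001,0,0,0.264],[0.005,-0.03,0.001,0,0,0.351],[0.008,-0.037,0.001,0,0,0.439],[0.012,-0.044,0.001,0,0,0.526],[0.016,-0.051,0.001,0,0,0.613],[0.016,-0.051,0.001,0,0,0.613]]' 1
python3 - <<'E'
from h import *
s=ctrl.snapshot("wrist");cv2.imwrite("pics/wrist8.png",s["img"]);np.savez("w8.npz",**s)
print(ctrl.get_obs()["force"],ctrl.get_obs()["clock"])
g=cv2.cvtColor(s["img"],cv2.COLOR_BGR2GRAY)
for a in cv2.createLineSegmentDetector().detect(g)[0][:,0]:
    l=np.hypot(a[2]-a[0],a[3]-a[1])
    if l>25 and 150<a[0]<500 and a[1]<300 and a[3]<300:
        p=ray(s,a[0],a[1],.2);q=ray(s,a[2],a[3],.2);print(round(l),a.round(),round(np.degrees(np.arctan2(*(q-p)[:2][::-1]))%180,2))
f=lambda t,off=.0:(*at(t,.09,off),.204,t-180)
rows([f(108-3*i) for i in range(1,7)])
E
```

```text
clock: 8.93
tool_pos: [0.5503, 0.1379, 0.2036]
orientation: [-180.0, 0.0, -72.0]
force: [-1.3, -0.3, -0.2]
opening: 0.0003
[ 0.09862447 -0.67814679 -0.65617599] 8.975
25 [209.  39. 205.  13.] 110.38
38 [202.  13. 164.  15.] 19.88
110 [199. 296. 309. 296.] 17.89
34 [393.  79. 380.  48.] 135.31
33 [378. 141. 392. 111.] 84.05
27 [358. 158. 378. 141.] 58.19
40 [325. 276. 340. 238.] 88.19
80 [488. 225. 451. 296.] 87.75
38 [376.  42. 345.  20.] 166.51
51 [161.  53. 212.  52.] 19.39
29 [279. 205. 251. 206.] 19.88
49 [490.  -0. 536.  17.] 1.27
26 [319. 168. 345. 164.] 28.27
28 [288.  73. 305.  51.] 67.49
28 [378. 127. 359. 148.] 65.84
29 [268. 136. 288. 157.] 151.87
32 [288. 157. 318. 168.] 178.35
35 [264.  56. 255.  90.] 89.56
27 [257. 111. 268. 135.] 128.88
54 [285. 271. 282. 217.] 108.51
28 [360. 149. 334. 159.] 39.71
28 [234. 203. 208. 193.] 176.22
30 [397. 147. 427. 148.] 16.8
89 [224. 294. 250. 209.] 88.09
35 [293. 236. 286. 269.] 95.58
32 [267.  61. 287.  36.] 65.22
27 [350.  56. 363.  80.] 139.12
28 [362.  81. 359. 108.] 103.33
34 [356. 280. 370. 249.] 87.42
30 [459. 214. 488. 225.] 
[... 992 characters left out ...]
8.   0. 293.  27.] 117.86
58 [437. 286. 463. 235.] 87.8
26 [408.   3. 407.  29.] 109.04
28 [407.  31. 434.  30.] 20.38
77 [439. 295. 474. 227.] 87.96
26 [405.  82. 404. 108.] 110.13
28 [289.  40. 272.  63.] 66.57
26 [247. 113. 244.  87.] 110.53
28 [389. 252. 416. 260.] 178.5
32 [315. 251. 304. 280.] 88.25
29 [167. 139. 173. 111.] 88.28
26 [239.  34. 236.   8.] 109.94
44 [483.  28. 466.  68.] 88.14
40 [212.  57. 172.  58.] 19.89
26 [232. 293. 240. 268.] 88.45
32 [174. 111. 204. 122.] 178.02
[-0.0, -0.005, -0.0, 0, 0, 0.053]
[0.0, -0.009, -0.0, 0, 0, 0.105]
[0.001, -0.014, -0.0, 0, 0, 0.158]
[0.002, -0.019, -0.0, 0, 0, 0.21]
[0.003, -0.023, -0.0, 0, 0, 0.262]
[0.004, -0.028, -0.0, 0, 0, 0.315]
```

View pics/wrist8.png

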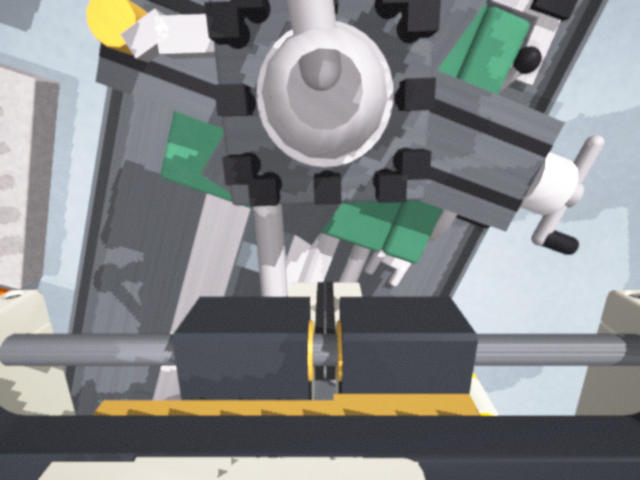

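The turret is at about 108.5°, against a target of 88.1°. I'll continue to about 93° and then adjust finely.

```bash
python3 -m handwheel '[[0,-0.005,0,0,0,0.053],[0,-0.009,0,0,0,0.105],[0.001,-0.014,0,0,0,0.158],[0.002,-0.019,0,0,0,0.21],[0.003,-0.023,0,0,0,0.262],[0.003,-0.023,0,0,0,0.262]]' 1
cat > m.py <<'E'
from h import *
import sys
s=ctrl.snapshot("wrist");cv2.imwrite(f"pics/{sys.argv[1]}.png",s["img"]);np.savez("wl.npz",**s)
print(ctrl.get_obs()["force"],ctrl.get_obs()["clock"])
lo,hi=float(sys.argv[2]),float(sys.argv[3])
g=cv2.cvtColor(s["img"],cv2.COLOR_BGR2GRAY)
for a in cv2.createLineSegmentDetector().detect(g)[0][:,0]:
    l=np.hypot(a[2]-a[0],a[3]-a[1])
    if l>30 and 100<a[0]<500 and a[1]<296 and a[3]<296:
        p=ray(s,a[0],a[1],.2);q=ray(s,a[2],a[3],.2);t=np.degrees(np.arctan2(*(q-p)[:2][::-1]))%90
        if lo<=t<=hi: print(round(l),a.round(1),round(t,2),p[:2].round(3),q[:2].round(3))
E
python3 m.py wrist9 0 10; python3 m.py wrist9 85 90
```

```text
clock: 9.72
tool_pos: [0.5729, 0.1422, 0.2037]
orientation: [-180.0, 0.0, -87.0]
force: [0.0, -0.1, 0.0]
opening: 0.0007
[-0.93190925  0.15108609 -0.22010744] 9.775
33 [205.6  36.9 201.3   4.1] 5.37 [0.622 0.031] [0.623 0.021]
56 [156.9  54.3 213.1  53.5] 3.76 [0.64  0.038] [0.62  0.037]
43 [199.4  14.9 156.8  16.4] 4.86 [0.624 0.025] [0.639 0.026]
30 [279.5 205.2 249.3 206.5] 5.53 [0.595 0.092] [0.607 0.094]
30 [384.7  80.6 382.8 110.8] 1.92 [0.556 0.042] [0.556 0.053]
33 [430.6 108.2 398.  110.2] 6.3 [0.537 0.051] [0.55  0.053]
39 [415.6 201.6 376.9 201.4] 2.68 [0.538 0.088] [0.554 0.089]
30 [395.6 147.3 425.6 147.7] 2.32 [0.549 0.066] [0.537 0.066]
70 [260.5 293.1 253.6 223.1] 4.92 [0.603 0.133] [0.605 0.101]
50 [283.9 256.8 280.7 206.8] 4.47 [0.592 0.115] [0.594 0.093]
[-0.64711606  0.88278048  0.68539493] 9.825
63 [361.8 294.4 369.8 231.8] 88.29 [0.557 0.131] [0.556 0.102]
38 [107.  143.  102.2 105.4] 89.72 [0.663 0.071] [0.663 0.057]
59 [392.9 293.3 401.5 235.4] 88.73 [0.543 0.13 ] [0.542 0.103]
31 [124.3  56.8  93.5  53.8] 87.86 [0.652 0.039] [0.663 0.039]
74 [231.9 219.4 231.
[... 430 characters left out ...]
.8 259.5 285.5 256.7] 88.15 [0.576 0.116] [0.592 0.115]
44 [214.3  62.3 170.6  59.4] 89.52 [0.619 0.04 ] [0.635 0.039]
40 [445.7  39.6 452.5   0.5] 87.86 [0.535 0.028] [0.535 0.015]
30 [339.1 280.7 342.4 250.5] 88.07 [0.568 0.125] [0.567 0.111]
33 [459.5 205.1 426.8 202.8] 88.86 [0.52  0.088] [0.534 0.088]
49 [484.3 232.2 496.  184.2] 87.67 [0.507 0.099] [0.507 0.079]
32 [349.2 248.1 345.8 279.5] 88.43 [0.564 0.11 ] [0.565 0.125]
46 [174.3 136.8 220.7 139.4] 89.93 [0.636 0.067] [0.618 0.067]
34 [430.5 171.5 464.4 175. ] 87.3 [0.534 0.075] [0.52  0.076]
59 [185.  210.7 182.4 151.9] 88.66 [0.634 0.097] [0.633 0.073]
41 [4.589e+02 1.000e-01 4.518e+02 4.040e+01] 88.12 [0.533 0.015] [0.533 0.028]
```

View pics/wrist9.png

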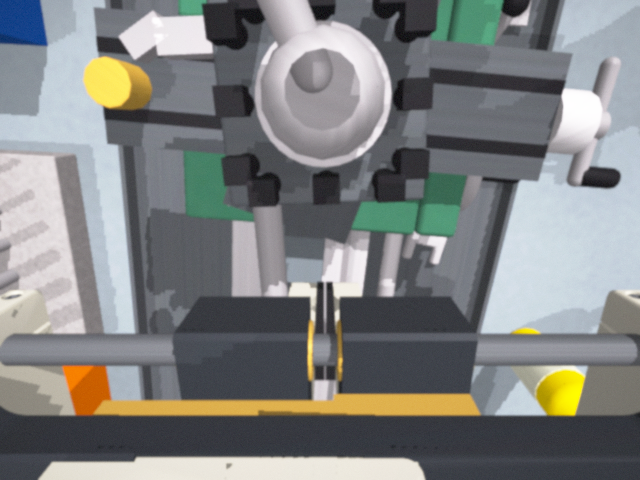

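The bar's edges give about 94.7°. I'll push on a further ~5°, then measure.

```bash
python3 - <<'E'
from h import *
f=lambda t,off=.0:(*at(t,.09,off),.204,t-180)
rows([f(91),f(89),f(88)])
E
```

```text
[-0.0, -0.004, -0.0, 0, 0, 0.035]
[-0.0, -0.007, -0.0, 0, 0, 0.07]
[0.0, -0.008, -0.0, 0, 0, 0.087]
```

Then back off 20 mm and rise, so the bar can be seen freely.

```bash
python3 -m handwheel '[[0,-0.003,0,0,0,0.03],[0,-0.006,0,0,0,0.06],[0,-0.008,0,0,0,0.087],[0,-0.008,0,0,0,0.087]]' 1; python3 -m handwheel '[[0,0.008,0,0,0,0],[0,0.02,0,0,0,0],[0,0.02,-0.04,0,0,0],[0,0.02,-0.09,0,0,0],[-0.03,0.0,-0.14,0,0,0],[-0.05,-0.02,-0.17,0,0,0],[-0.05,-0.02,-0.17,0,0,0],[-0.05,-0.02,-0.17,0,0,0]]' 1
python3 m.py wrist10 0 6; python3 m.py wrist10 86 90
```

```text
clock: 10.32
tool_pos: [0.5812, 0.1424, 0.2035]
orientation: [-180.0, -0.0, -92.2]
force: [-0.2, -0.6, -0.4]
opening: 0.0003
clock: 11.32
tool_pos: [0.6018, 0.1917, 0.3726]
orientation: [179.9, -0.0, -92.1]
force: [0.3, 0.1, 0.2]
opening: 0.0002
[-0.27848416 -0.37961889 -0.58085374] 11.375
31 [270.6  20.6 301.9  19.1] 0.4 [0.638 0.033] [0.614 0.032]
86 [326.7 178.2 323.4  91.9] 0.22 [0.599 0.156] [0.599 0.085]
143 [184.2 260.9 160.  119.5] 0.07 [0.736 0.229] [0.736 0.102]
74 [311.4  93.1 316.6 167. ] 1.62 [0.609 0.086] [0.607 0.146]
37 [129.9  37.  123.1   0.4] 0.18 [0.749 0.04 ] [0.749 0.015]
34 [185.6 273.4 151.8 274.9] 0.67 [0.737 0.242] [0.769 0.242]
34 [170.7 291.5 136.9 292.6] 0.06 [0.754 0.26 ] [0.787 0.26 ]
[ 0.3726367  -0.25257266 -0.43161563] 11.425
36 [478.1  36.9 473.2  72.1] 86.52 [0.476 0.049] [0.478 0.074]
85 [304.4  36.2 219.4  36.7] 88.24 [0.612 0.044] [0.679 0.042]
128 [371.5 261.9 376.8 134.4] 88.02 [0.559 0.236] [0.555 0.12 ]
71 [347.8 169.3 346.5 240.6] 87.98 [0.58  0.148] [0.582 0.214]
50 [393.3 230.7 396.6 180.5] 87.77 [0.539 0.206] [0.537 0.16 ]
38 [362.9 292.
[... 1314 characters left out ...]
0.096]
31 [402.6 129.4 404.6  98.1] 87.96 [0.533 0.117] [0.532 0.092]
242 [199.    0.5 222.6 241.8] 88.17 [0.691 0.017] [0.697 0.211]
44 [393.1  88.4 436.9  88. ] 88.46 [0.542 0.084] [0.506 0.085]
47 [223.2 246.9 227.7 293.2] 88.11 [0.697 0.216] [0.699 0.264]
34 [247.4 154.4 245.  120.6] 88.16 [0.666 0.132] [0.665 0.105]
35 [170.6 292.1 135.6 292.9] 89.43 [0.754 0.26 ] [0.788 0.26 ]
30 [190.2 180.5 194.1 210.5] 88.77 [0.719 0.153] [0.719 0.18 ]
34 [296.9  91.1 263.1  91.3] 88.26 [0.62  0.083] [0.648 0.083]
49 [180.1 115.7 187.3 164.5] 89.74 [0.719 0.099] [0.719 0.139]
44 [214.5  82.  218.2 125.6] 87.63 [0.687 0.074] [0.688 0.108]
35 [231.1 256.8 234.  291.9] 87.74 [0.691 0.226] [0.693 0.263]
```

View pics/wrist10.png

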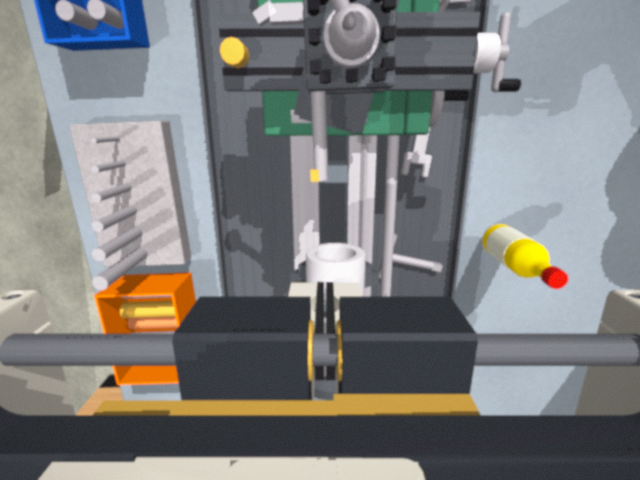

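The bar is now near the bed direction: edges give 90.2 and 91.6°, the turret face 89.6°. I'll make a sharper edge fit.

```bash
cat > fit.py <<'E'
from h import *
import sys
r0,r1,uL,uR,hw=map(int,sys.argv[1:6])  # row range, approx edges at r0..; 
k=int(sys.argv[6]) if len(sys.argv)>6 else 1
S=[ctrl.snapshot("wrist") for _ in range(k)]
s=S[0];g=np.mean([cv2.cvtColor(x["img"],cv2.COLOR_BGR2GRAY).astype(float) for x in S],0);g=cv2.GaussianBlur(g,(0,0),.8)
d=np.gradient(g,axis=1)
slope=float(sys.argv[7]) if len(sys.argv)>7 else 0
res=[]
for u0,sg in ((uL,1),(uR,-1)):
    P=[]
    for r in range(r0,r1):
        c=int(u0+slope*(r-r0)); w=sg*d[r,c-hw:c+hw+1]; i=int(w.argmax())
        if w[i]<4 or not 0<i<2*hw: continue
        a,b,e=w[i-1:i+2]; P.append((c-hw+i+.5*(a-e)/(a-2*b+e),r))
    P=np.array(P,np.float32); 
    vx,vy,x0,y0=cv2.fitLine(P,cv2.DIST_HUBER,0,.01,.01).ravel()
    p=ray(s,x0,y0,.2);q=ray(s,x0+vx*20,y0+vy*20,.2);a=np.degrees(np.arctan2(*(q-p)[:2][::-1]))%180
    print(sg,len(P),"angle",round(a,2),"at",p[:2].round(4),"resid",np.abs((P[:,0]-x0)*vy-(P[:,1]-y0)*vx).mean().round(2))
zoom(s,"fitz.png",280,390,0,190,4.)
E
python3 fit.py 100 166 311 324 4 1 0.06
```

```text
1 66 angle 92.04 at [0.6084 0.1124] resid 0.44
-1 66 angle 90.35 at [0.5982 0.1128] resid 0.17
```

```bash
python3 - <<'E'
import cv2
i=cv2.imread("pics/wrist10.png")[0:200,230:430];cv2.imwrite("pics/w10z.png",cv2.resize(i,None,fx=3,fy=3,interpolation=cv2.INTER_CUBIC))
E
```

```text
(no output)
```

View pics/w10z.png

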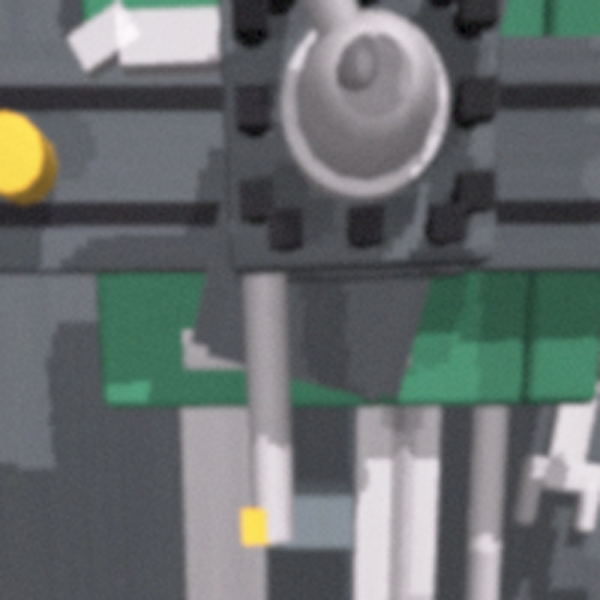

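The clean right edge gives 90.35° and the turret face about 89.7°, so about 2° remain. I'll nudge once more; the bar has consistently lagged the finger command by about 1.9°, so I command 86.2°.

```bash
python3 - <<'E'
from h import *
f=lambda t,off=.0,z=.204:(*at(t,.09,off),z,t-180)
rows([f(88,.02,.36),f(88,.02,.26),f(88,.02),f(88,.004),f(87),f(86.2)])
print(ctrl.get_obs()["tool_pos"],f(86.2))
E
```

```text
[0.05, 0.039, 0.013, 0, 0, -0.002]
[0.05, 0.039, 0.113, 0, 0, -0.002]
[0.05, 0.039, 0.169, 0, 0, -0.002]
[0.05, 0.023, 0.169, 0, 0, -0.002]
[0.05, 0.017, 0.169, 0, 0, 0.015]
[0.05, 0.016, 0.169, 0, 0, 0.029]
[0.60196761 0.19121138 0.37276311] (np.float64(0.5839646510359999), np.float64(0.14230213214628448), 0.204, -93.8)
```

```bash
python3 -m handwheel '[[0.03,0.025,0,0,0,0],[0.05,0.039,0.01,0,0,0],[0.05,0.039,0.06,0,0,0],[0.05,0.039,0.11,0,0,0],[0.05,0.039,0.15,0,0,0],[0.05,0.039,0.169,0,0,0],[0.05,0.039,0.169,0,0,0]]' 1
python3 - <<'E'
from h import *
f=lambda t,off=.0,z=.204:(*at(t,.09,off),z,t-180)
rows([f(88,.004),f(88),f(87),f(86.2)])
E
```

```text
clock: 12.35
tool_pos: [0.5607, 0.1423, 0.2028]
orientation: [179.8, -0.1, -92.1]
force: [-0.0, -1.0, 0.3]
opening: 0.0004
[-0.001, -0.016, -0.001, 0, 0, -0.002]
[-0.001, -0.02, -0.001, 0, 0, -0.002]
[-0.001, -0.022, -0.001, 0, 0, 0.015]
[-0.001, -0.023, -0.001, 0, 0, 0.029]
```

```bash
python3 -m handwheel '[[0,-0.01,0,0,0,0],[0,-0.018,0,0,0,0],[0,-0.02,0,0,0,0.005],[0,-0.022,0,0,0,0.015],[0,-0.023,0,0,0,0.029],[0,-0.023,0,0,0,0.029]]' 1; python3 -m handwheel '[[0,0.008,0,0,0,0],[0,0.02,0,0,0,0],[0,0.02,-0.04,0,0,0],[0,0.02,-0.09,0,0,0],[-0.01,0.0,-0.12,0,0,0],[-0.01,0,-0.12,0,0,0],[-0.01,0,-0.12,0,0,0]]' 1
python3 m.py wrist11 0 4;python3 m.py wrist11 86 90 |grep -v ' 88.1'
```

```text
clock: 13.1
tool_pos: [0.5849, 0.1423, 0.2046]
orientation: [180.0, -0.0, -93.8]
force: [-1.6, -0.3, 0.4]
opening: 0.0003
clock: 13.98
tool_pos: [0.5847, 0.1523, 0.3238]
orientation: [179.9, -0.0, -93.8]
force: [-0.7, -0.7, -0.3]
opening: 0.0003
[-0.03478918  0.65313638 -0.13458073] 14.025
35 [472.5  65.6 472.5 100.6] 3.59 [0.477 0.04 ] [0.476 0.062]
40 [227.9  70.  267.9  67.1] 0.07 [0.643 0.031] [0.615 0.031]
35 [218.1  80.8 183.3  84.7] 2.04 [0.65  0.038] [0.675 0.039]
93 [131.9 160.9  39.3 167.3] 0.07 [0.722 0.087] [0.791 0.087]
[0.12015609 0.1828961  0.25780484] 14.075
99 [334.7 180.6 336.5 279.4] 87.76 [0.575 0.111] [0.578 0.191]
73 [364.8 269.4 365.3 196.9] 87.92 [0.554 0.184] [0.552 0.125]
73 [388.6 260.7 389.8 188.1] 88.5 [0.535 0.178] [0.534 0.119]
30 [357.8   0.6 357.6  30.6] 87.48 [ 0.553 -0.004] [0.554 0.013]
30 [364.3  30.6 364.5   0.6] 87.75 [0.549 0.014] [ 0.549 -0.003]
112 [269.8 183.  279.1 294.4] 88.32 [0.623 0.11 ] [0.626 0.202]
92 [117.   83.1  25.6  88.8] 89.49 [0.719 0.034] [0.783 0.034]
115 [378.4 178.1 380.1 293.2] 89.74 [0.542 0.111] [0.543 0.206]
76 [303.2 
[... 623 characters left out ...]
114.3 134.5  38.1 139.6] 89.92 [0.73  0.068] [0.785 0.068]
82 [354.  196.9 352.9 279.4] 86.9 [0.561 0.124] [0.564 0.192]
48 [396.5  48.1 397.3   0.6] 88.73 [0.528 0.025] [ 0.528 -0.002]
36 [471.9  45.5 435.6  47. ] 88.25 [0.478 0.027] [0.502 0.026]
31 [253.1   1.1 221.9   1.4] 86.86 [ 0.62  -0.008] [ 0.64  -0.009]
182 [182.2 114.1 208.7 294.3] 88.09 [0.679 0.057] [0.683 0.198]
94 [165.4   0.5 179.   93. ] 88.06 [ 0.676 -0.012] [0.678 0.043]
48 [403.    0.6 400.8  48.1] 87.01 [ 0.524 -0.002] [0.526 0.026]
40 [223.5   4.3 227.8  44.3] 88.37 [ 0.64  -0.007] [0.64  0.016]
50 [167.9 208.2 177.7 256.7] 89.68 [0.702 0.124] [0.702 0.163]
30 [196.  153.1 200.1 183. ] 88.04 [0.674 0.084] [0.674 0.106]
```

View pics/wrist11.png

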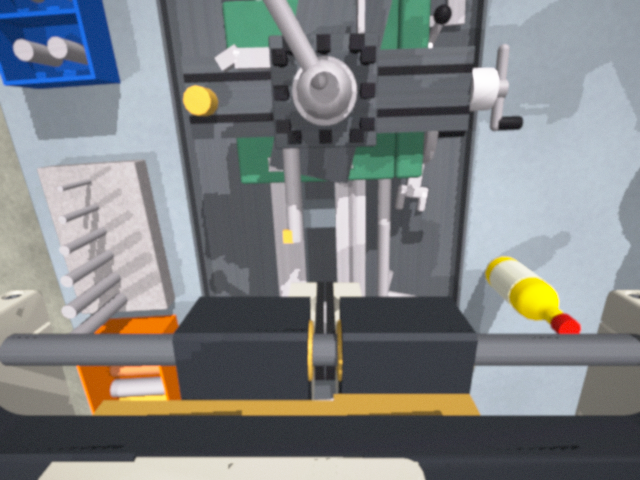

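```bash
python3 fit.py 160 232 284 298 4 2 0.07; python3 fit.py 185 238 286 299 4 1 0.07
python3 - <<'E'
import cv2
i=cv2.imread("pics/wrist11.png")[100:260,230:400];cv2.imwrite("pics/w11z.png",cv2.resize(i,None,fx=3.5,fy=3.5,interpolation=cv2.INTER_CUBIC))
E
```

```text
1 69 angle 89.37 at [0.611  0.1197] resid 0.63
-1 67 angle 87.58 at [0.6011 0.1196] resid 0.22
1 44 angle 85.98 at [0.6105 0.1247] resid 0.18
-1 53 angle 88.0 at [0.6016 0.1284] resid 0.7
```

View pics/w11z.png

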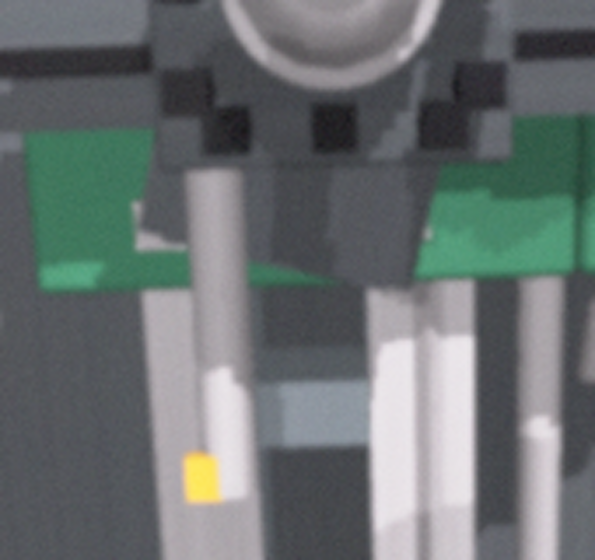

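The bar edge is muddled by the rail behind it. I'll shift the camera about 85 mm to +x, so the bar shows against the dark gap.

```bash
python3 -m handwheel '[[0,-0.04,0,0,0,0],[0,-0.085,0,0,0,0],[0,-0.085,0,0,0,0],[0,-0.085,0,0,0,0],[0,-0.085,0,0,0,0]]' 1
python3 m.py wrist12 0 4;python3 m.py wrist12 85 90 |grep -v ' 88.1'
python3 - <<'E'
import cv2
i=cv2.imread("pics/wrist12.png")[50:270,300:520];cv2.imwrite("pics/w12z.png",cv2.resize(i,None,fx=2.7,fy=2.7,interpolation=cv2.INTER_CUBIC))
E
```

```text
clock: 14.85
tool_pos: [0.6698, 0.1468, 0.325]
orientation: [-180.0, 0.0, -93.8]
force: [-0.7, 0.6, -0.2]
opening: 0.0009
[ 0.4116597  -0.22998803  0.7006065 ] 14.9
80 [178.8   0.3 191.9  79.2] 0.04 [ 0.754 -0.017] [0.754 0.03 ]
136 [227.9 293.4 205.5 159.4] 0.08 [0.754 0.193] [0.754 0.084]
53 [106.8 139.1  94.2  87.9] 0.04 [0.822 0.065] [0.822 0.031]
92 [203.2 160.6 111.9 167. ] 0.19 [0.756 0.085] [0.824 0.085]
38 [160.4  12.2 167.4  49.5] 0.41 [ 0.767 -0.011] [0.767 0.011]
77 [176.3  75.9 162.9   0.5] 0.05 [0.764 0.027] [ 0.764 -0.018]
60 [159.4  22.8  99.4  27.4] 0.12 [ 0.769 -0.005] [ 0.809 -0.005]
91 [131.8 156.5 223.1 150.1] 0.1 [0.807 0.079] [0.74  0.078]
63 [109.4 169.4 124.8 230.5] 0.14 [0.826 0.087] [0.826 0.134]
[0.21308737 1.04077077 0.22347686] 14.95
76 [294.3 114.3 370.6 111.9] 87.99 [0.686 0.057] [0.632 0.059]
113 [442.3 292.  451.5 179.3] 87.86 [0.577 0.204] [0.573 0.111]
44 [356.7  69.2 400.6  66.8] 89.11 [0.641 0.031] [0.611 0.032]
35 [419.1 213.2 416.7 248.3] 87.1 [0.597 0.135] [0.598 0.164]
70 [289.4  73.3 359.4  70. ] 88.74 [0.687 0.031] [0.639 0.032]
55 [462.5 2
[... 1379 characters left out ...]
0.086]
36 [269.3 239.5 266.9 203.1] 87.16 [0.714 0.149] [0.713 0.12 ]
31 [234.5 218.1 238.6 249.3] 89.11 [0.739 0.13 ] [0.739 0.156]
88 [134.3 156.  221.9 150.2] 89.93 [0.805 0.078] [0.741 0.079]
34 [407.8 109.4 406.6 143.2] 88.25 [0.606 0.059] [0.607 0.082]
38 [390.2 140.6 391.7 103.1] 87.29 [0.618 0.08 ] [0.617 0.054]
59 [256.9  39.3 261.   98.1] 87.43 [0.706 0.009] [0.708 0.045]
45 [404.2 245.6 402.1 290.6] 87.67 [0.608 0.161] [0.61  0.201]
30 [477.7  30.7 480.6   0.6] 87.53 [0.56  0.013] [ 0.559 -0.004]
31 [332.2 138.1 332.6 169.4] 87.47 [0.66  0.075] [0.661 0.098]
34 [262.2  99.4 263.9 133.1] 86.26 [0.707 0.046] [0.709 0.069]
31 [266.  151.9 267.5 183.1] 86.2 [0.709 0.082] [0.71  0.105]
```

View pics/w12z.png

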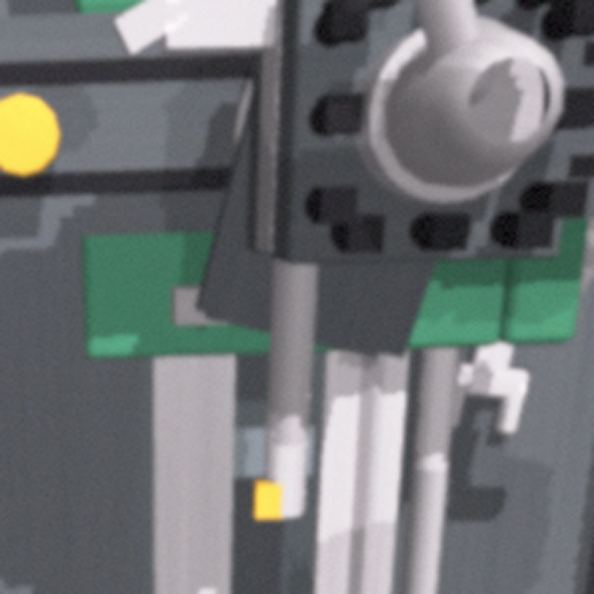

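This is a clean view: bar edges 88.85 and 87.61°, turret sides 87.0 to 88.25°. The mean is about 88.0° against the bed's 88.13°. Now I go to the far side of the ball to push it clockwise.

```bash
python3 - <<'E'
from h import *
L=lev(297,.047);print(L)
rows([L[:2]+(.37,)+L[3:],L])
E
```

```text
(np.float64(0.6680002996092452), np.float64(-0.02060913807620832), 0.282, -63)
[0.167, -0.009, -0.045, 0, 0, -0.537]
[0.167, -0.009, 0.043, 0, 0, -0.537]
```

```bash
python3 -m handwheel '[[0.02,0,-0.045,0,0,-0.1],[0.07,-0.004,-0.045,0,0,-0.25],[0.12,-0.006,-0.045,0,0,-0.4],[0.167,-0.009,-0.045,0,0,-0.537],[0.167,-0.009,-0.045,0,0,-0.537],[0.167,-0.009,-0.01,0,0,-0.537],[0.167,-0.009,0.025,0,0,-0.537],[0.167,-0.009,0.043,0,0,-0.537]]' 1
python3 - <<'E'
from h import *
zoom(ctrl.snapshot("side"),"side13z.png",250,380,100,240,5)
zoom(ctrl.snapshot("scene"),"scene13z.png",150,320,150,300,4)
rows([lev(297,.045),lev(297,.033)]+[lev(297-4*i,.033) for i in range(1,7)])
E
```

```text
clock: 15.95
tool_pos: [0.6675, -0.0198, 0.28]
orientation: [179.9, 0.0, -63.0]
force: [0.5, -0.3, 1.2]
opening: 0.0003
[0.001, 0.002, -0.002, 0, 0, -0.0]
[0.001, 0.014, -0.002, 0, 0, -0.0]
[0.003, 0.021, -0.002, 0, 0, 0.07]
[0.004, 0.029, -0.002, 0, 0, 0.14]
[0.005, 0.037, -0.002, 0, 0, 0.209]
[0.006, 0.044, -0.002, 0, 0, 0.279]
[0.006, 0.052, -0.002, 0, 0, 0.349]
[0.005, 0.06, -0.002, 0, 0, 0.419]
```

View pics/side13z.png

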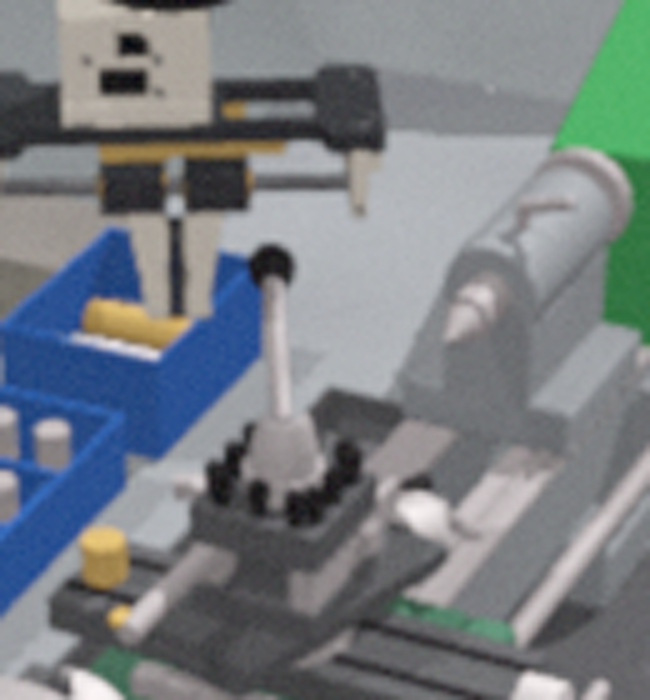

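View pics/scene13z.png

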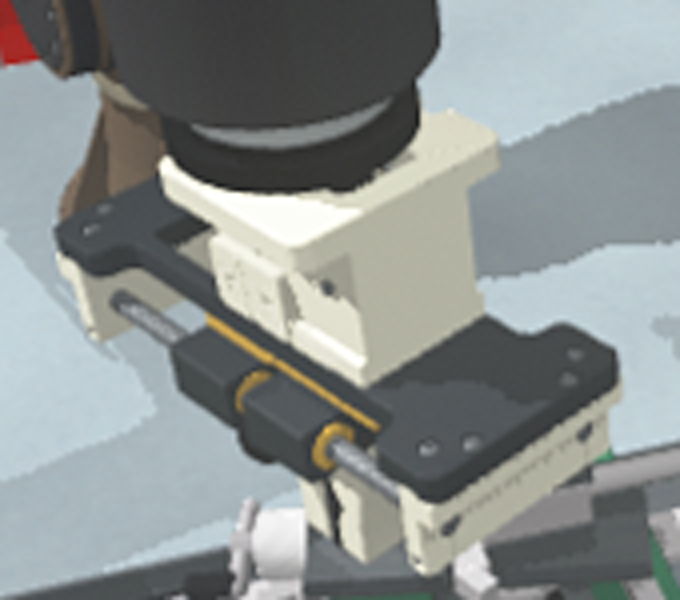

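The fingers are on the far side of the ball (zoom (180,290), ball at (270,266)). I push clockwise along the arc.

```bash
python3 -m handwheel '[[0.001,0.007,-0.002,0,0,0],[0.001,0.014,-0.002,0,0,0],[0.003,0.021,-0.002,0,0,0.07],[0.004,0.029,-0.002,0,0,0.14],[0.005,0.037,-0.002,0,0,0.209],[0.006,0.044,-0.002,0,0,0.279],[0.006,0.052,-0.002,0,0,0.349],[0.005,0.06,-0.002,0,0,0.419]]' 1
python3 - <<'E'
from h import *
rows([lev(273-4*i,.033) for i in range(1,9)])
E
```

```text
clock: 17.05
tool_pos: [0.618, -0.0524, 0.2852]
orientation: [-179.8, 0.0, -87.2]
force: [2.8, -1.6, -0.8]
opening: 0.0001
[0.001, 0.009, 0.003, 0, 0, 0.067]
[0.003, 0.016, 0.003, 0, 0, 0.137]
[0.004, 0.024, 0.003, 0, 0, 0.207]
[0.004, 0.032, 0.003, 0, 0, 0.276]
[0.004, 0.04, 0.003, 0, 0, 0.346]
[0.004, 0.047, 0.003, 0, 0, 0.416]
[0.002, 0.055, 0.003, 0, 0, 0.486]
[0.001, 0.063, 0.003, 0, 0, 0.556]
```

Contact force is about 3 N. I continue to about 253° before checking.

```bash
python3 -m handwheel '[[0.001,0.008,0.002,0,0,0.067],[0.003,0.016,0.003,0,0,0.137],[0.004,0.024,0.003,0,0,0.207],[0.004,0.032,0.003,0,0,0.276],[0.004,0.039,0.003,0,0,0.346]]' 1
python3 - <<'E'
from h import *
s=ctrl.snapshot("side");zoom(s,"side14z.png",250,380,100,240,5)
rows([lev(t,.033) for t in (251,249,247,245,243,241,240,239)])
E
```

```text
clock: 17.68
tool_pos: [0.5793, -0.0589, 0.2829]
orientation: [-179.7, 0.1, -107.0]
force: [2.2, -2.7, 2.0]
opening: 0.0004
[0.001, 0.004, 0.001, 0, 0, 0.032]
[0.002, 0.007, 0.001, 0, 0, 0.067]
[0.003, 0.011, 0.001, 0, 0, 0.102]
[0.003, 0.015, 0.001, 0, 0, 0.137]
[0.004, 0.019, 0.001, 0, 0, 0.171]
[0.004, 0.023, 0.001, 0, 0, 0.206]
[0.004, 0.025, 0.001, 0, 0, 0.224]
[0.005, 0.027, 0.001, 0, 0, 0.241]
```

View pics/side14z.png

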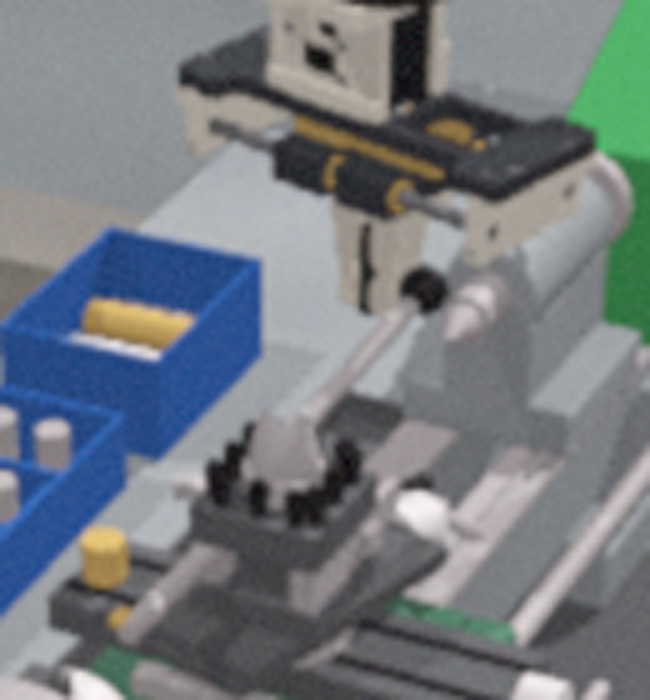

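The ball follows smoothly (zoom (423,290)). I approach the stop slowly.

```bash
python3 -m handwheel '[[0.001,0.003,0.001,0,0,0.032],[0.002,0.007,0.001,0,0,0.067],[0.003,0.011,0.001,0,0,0.102],[0.003,0.015,0.001,0,0,0.137],[0.004,0.019,0.001,0,0,0.171]]' 1
python3 - <<'E'
from h import *
print(ctrl.get_obs()["force"])
rows([lev(t,.033) for t in (242,241,240,239,238)])
E
```

```text
clock: 18.35
tool_pos: [0.559, -0.0564, 0.2796]
orientation: [-180.0, 0.0, -116.8]
force: [4.2, -0.9, 3.2]
opening: 0.0008
[ 4.17521354 -0.91035853  3.19364184]
[0.001, 0.001, -0.002, 0, 0, 0.022]
[0.001, 0.003, -0.002, 0, 0, 0.039]
[0.002, 0.005, -0.002, 0, 0, 0.057]
[0.002, 0.007, -0.002, 0, 0, 0.074]
[0.003, 0.009, -0.002, 0, 0, 0.092]
```

```bash
python3 -m handwheel '[[0.001,0.002,0,0,0,0.022],[0.001,0.004,0,0,0,0.039],[0.001,0.004,0,0,0,0.039]]' 1;  python3 -m handwheel '[[0.001,0.002,0,0,0,0.017],[0.001,0.002,0,0,0,0.017]]' 1
python3 - <<'E'
from h import *
s=ctrl.snapshot("side");zoom(s,"side15z.png",270,400,100,240,5)
S=ctrl.snapshot("scene");cv2.imwrite("pics/scene15.png",S["img"])
g=s["img"].max(2)[135:185,320:370];m=(g<60).astype(np.uint8);n,l,st,c=cv2.connectedComponentsWithStats(m)
for i in range(1,n):
    if st[i,4]>25:
        b=ray(s,c[i][0]+320,c[i][1]+135,.285);print(st[i],c[i]+[320,135],np.degrees(np.arctan2(*(b[:2]-A)[::-1]))%360)
print(ctrl.get_obs()["force"])
E
```

```text
clock: 18.73
tool_pos: [0.5547, -0.0556, 0.2794]
orientation: [180.0, -0.0, -118.9]
force: [0.9, -0.6, 2.1]
opening: 0.0007
clock: 18.98
tool_pos: [0.5528, -0.0553, 0.2794]
orientation: [180.0, 0.0, -119.9]
force: [3.1, 0.0, 0.2]
opening: 0.0006
[ 4  0 12 13 83] [329.01204819 140.04819277] 276.32993644673286
[19  2 31  9 79] [353.18987342 141.48101266] 259.5327506227532
[19 23  8  8 48] [342.75 161.5 ] 240.35187411494906
[ 2.12172578 -0.24669673  1.28579143]
```

View pics/side15z.png

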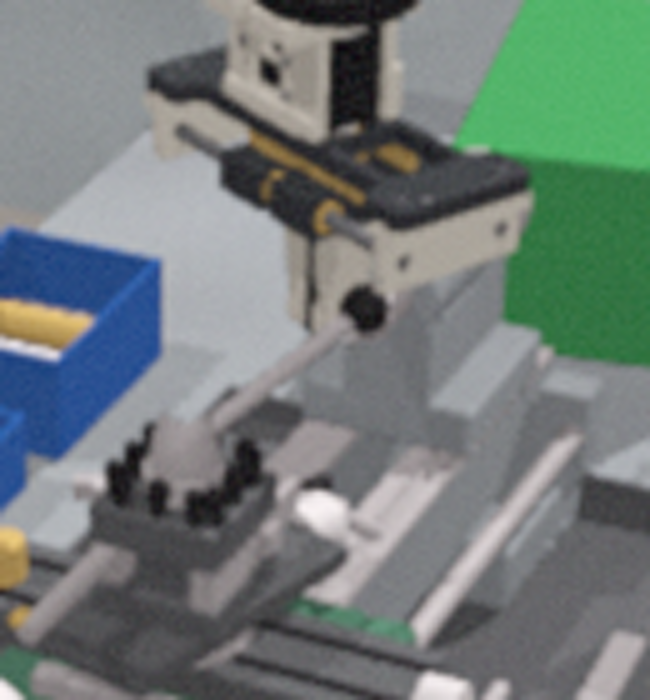

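The ball is at 240.35°, against 239.95° originally by the same method. I keep going in 1 mm steps until the force shows the stop.

```bash
python3 -m handwheel '[[0,0.0015,0,0,0,0.01],[0,0.0015,0,0,0,0.01]]' 1; python3 -m handwheel '[[0,0.0015,0,0,0,0.01],[0,0.0015,0,0,0,0.01]]' 1;python3 -m handwheel '[[0,0.0015,0,0,0,0],[0,0.0015,0,0,0,0]]' 1
```

```text
clock: 19.32
tool_pos: [0.5513, -0.0549, 0.2794]
orientation: [180.0, -0.0, -120.4]
force: [1.9, -1.4, 1.2]
opening: 0.0003
clock: 19.58
tool_pos: [0.5499, -0.0542, 0.2794]
orientation: [180.0, -0.0, -121.0]
force: [0.9, -2.5, 1.4]
opening: 0.0005
clock: 19.82
tool_pos: [0.5487, -0.0533, 0.2794]
orientation: [180.0, -0.0, -121.0]
force: [1.8, -2.8, 0.5]
opening: 0.0003
```

```bash
cat > ball.py <<'E'
from h import *
s=ctrl.snapshot("side");zoom(s,"ballz.png",315,375,135,195,10)
g=s["img"].max(2)[145:180,325:360];m=(g<60).astype(np.uint8);n,l,st,c=cv2.connectedComponentsWithStats(m)
for i in range(1,n):
    if st[i,4]>25 and c[i][1]>8:
        b=ray(s,c[i][0]+325,c[i][1]+145,.285);print(st[i],c[i]+[325,145],np.degrees(np.arctan2(*(b[:2]-A)[::-1]))%360)
o=ctrl.get_obs();p=o["tool_pos"][:2]-A
print(o["force"],o["clock"],"tangential force at 240:",o["force"][:2]@np.array([.866,-.5]))
E
python3 ball.py
```

```text
[15 13  9  9 49] [344.02040816 162.40816327] 237.52006202244308
[ 1.5885158  -2.72460565  0.11207242] 19.875 tangential force at 240: 2.737957504965319
```

View pics/ballz.png

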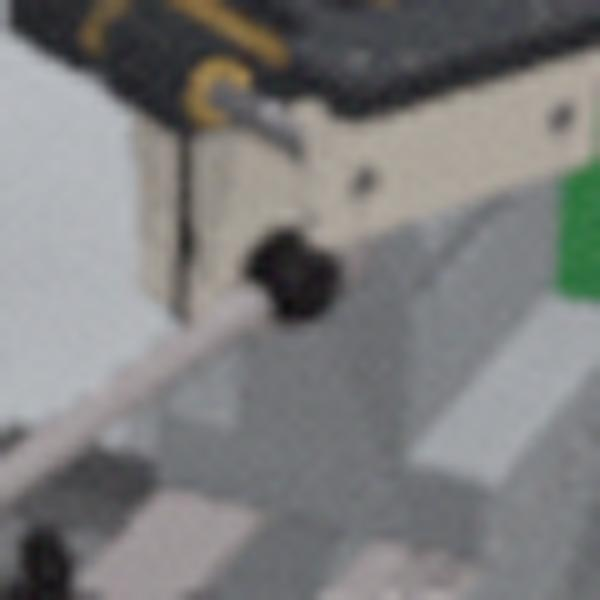

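The ball has passed its starting angle (237.5°), so the lever did not start fully tight. I push on until it stops.

```bash
python3 -m handwheel '[[0,0.002,0,0,0,0.02],[0,0.004,0,0,0,0.04],[0,0.004,0,0,0,0.04]]' 1; python3 -m handwheel '[[0,0.002,0,0,0,0.02],[0,0.004,0,0,0,0.04],[0,0.004,0,0,0,0.04]]' 1; python3 ball.py
```

```text
clock: 20.25
tool_pos: [0.5459, -0.0516, 0.2797]
orientation: [-179.9, -0.0, -123.4]
force: [3.3, -6.2, -0.9]
opening: 0.0003
clock: 20.62
tool_pos: [0.5452, -0.0517, 0.2801]
orientation: [-179.6, -0.0, -125.7]
force: [17.1, -20.4, -10.6]
opening: 0.0007
[16 15  8  8 44] [344.72727273 163.43181818] 234.79397011129623
[ 16.48113029 -21.11556972  -9.54470236] 20.675 tangential force at 240: 24.83044368847653
```

The force jumped to 26 N and the finger stopped moving, so the stop is reached (ball at about 235°). I back off at once, then rise and check.

```bash
python3 -m handwheel '[[0,-0.008,0,0,0,0],[0,-0.03,0,0,0,0],[0,-0.03,-0.04,0,0,0],[0,-0.03,-0.09,0,0,0],[0,-0.03,-0.09,0,0,0]]' 1; python3 ball.py
python3 - <<'E'
from h import *
rows([(.67,.147,.37,-93.8),(.67,.147,.325,-93.8)])
E
```

```text
clock: 21.3
tool_pos: [0.568, -0.0659, 0.3736]
orientation: [-179.7, 0.3, -125.6]
force: [0.2, -0.1, -1.2]
opening: 0.0005
[16 14  8  9 53] [344.69811321 162.90566038] 235.982638887978
[-0.48226882 -0.46068724 -0.54394536] 21.35 tangential force at 240: -0.1873011785198883
[-0.233, 0.04, 0.001, 0, 0, -0.555]
[-0.233, 0.04, 0.046, 0, 0, -0.555]
```

```bash
python3 -m handwheel '[[-0.05,0.01,-0.01,0,0,-0.15],[-0.1,0.02,-0.01,0,0,-0.3],[-0.16,0.03,0,0,0,-0.45],[-0.21,0.04,0.01,0,0,-0.555],[-0.233,0.04,0.046,0,0,-0.555],[-0.233,0.04,0.046,0,0,-0.555],[-0.233,0.04,0.046,0,0,-0.555]]' 1
python3 m.py wrist16 80 90 | awk '$2~/\[/' | grep -E '\[0\.(5[89]|6[0-2])'; python3 ball.py
python3 - <<'E'
from h import *
i=cv2.imread("pics/wrist16.png")[50:270,300:520];cv2.imwrite("pics/w16z.png",cv2.resize(i,None,fx=2.7,fy=2.7,interpolation=cv2.INTER_CUBIC))
s=ctrl.snapshot("scene");cv2.imwrite("pics/scene16.png",s["img"])
E
```

```text
clock: 22.22
tool_pos: [0.6694, 0.1461, 0.3234]
orientation: [180.0, -0.0, -93.8]
force: [-0.5, -0.4, -0.5]
opening: 0.0002
50 [384.2 293.1 385.  243.1] 88.43 [0.624 0.2  ] [0.623 0.157]
51 [348.   71.  399.3  67.6] 89.66 [0.646 0.031] [0.611 0.031]
38 [401.9  47.  364.3  48.1] 87.77 [0.61  0.019] [0.635 0.018]
35 [418.5 216.8 416.2 252. ] 87.19 [0.597 0.137] [0.598 0.166]
34 [420.2 183.1 419.3 216.8] 89.56 [0.596 0.111] [0.596 0.137]
45 [416.7 249.3 414.3 294.4] 87.89 [0.598 0.163] [0.599 0.203]
30 [411.  240.7 413.8 210.5] 85.59 [0.602 0.156] [0.601 0.132]
61 [384.8 241.9 386.4 180.6] 87.78 [0.623 0.156] [0.621 0.107]
89 [381.9 121.  293.1 123.8] 87.95 [0.624 0.065] [0.686 0.063]
76 [400.4 144.4 403.5  68.1] 87.59 [0.611 0.082] [0.609 0.032]
45 [426.4 293.2 429.1 248.1] 88.11 [0.589 0.202] [0.588 0.163]
60 [324.3 114.5 384.4 112.4] 88.16 [0.664 0.058] [0.622 0.059]
50 [429.  249.5 432.3 199.3] 87.85 [0.588 0.164] [0.587 0.124]
64 [393.1  79.4 329.3  81.6] 88.02 [0.616 0.038] [0.659 0.037]
54 [413.2 204.3 416.6 150.5] 87.03 [0.601 0.127] [0.599 0.087]
97 [438.8 196.9 431.4 293.2] 87.55 [0.582 0.122] [0.585 0.203]
70 [411.   36.8 407.  107. ] 86.84 [0.604 0.013] [0.606 0.057]
31 [395.8  71.9 395.3 103.1] 88.89 [0.614 0.034] [0.614 0.054]
66 [402.3 149.4 400.9 215.6] 88.8 [0.609 0.086] [0.61  0.135]
40 [395.1 103.  393.7 143.1] 87.49 [0.614 0.054] [0.616 0.081]
39 [389.7 140.6 391.3 101.9] 87.12 [0.618 0.079] [0.617 0.053]
35 [407.4 110.6 405.9 145.6] 87.78 [0.606 0.059] [0.607 0.083]
31 [404.  246.9 402.3 278.1] 87.14 [0.608 0.161] [0.609 0.188]
[16 14  8  9 51] [344.76470588 162.90196078] 235.94723929129034
[ 0.35126213 -0.14204267  1.16831361] 22.325 tangential force at 240: 0.3752143404998365
```

View pics/w16z.png

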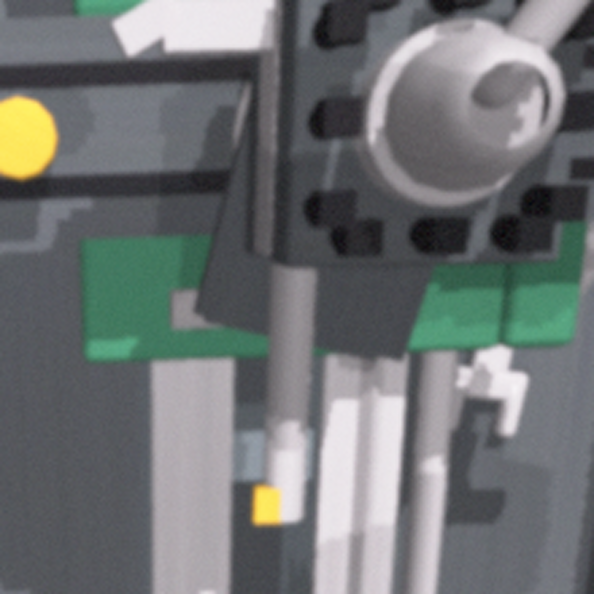

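View pics/scene16.png

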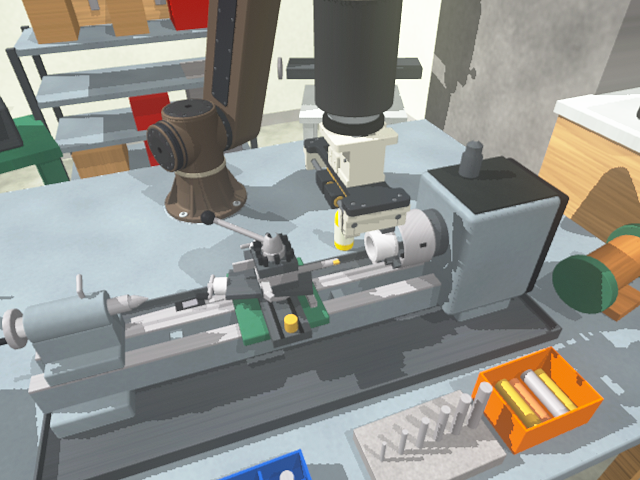

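The bar still reads about 87.9° by its edges. For the lever I cross-check with the scene view: original ball angle against the present one.

```bash
python3 - <<'E'
from h import *
s=dict(ctrl.snapshot("scene"))
for f in ("scene1","scene16"):
    im=cv2.imread(f"pics/{f}.png");g=im.max(2)[205:232,195:222];n,l,st,c=cv2.connectedComponentsWithStats((g<70).astype(np.uint8))
    for i in range(1,n):
        if st[i,4]>40:
            b=ray(s,c[i][0]+195,c[i][1]+205,.285);print(f,st[i],c[i]+[195,205],b[:2],np.degrees(np.arctan2(*(b[:2]-A)[::-1]))%360)
rows([lev(235.5,.055,.36),lev(235.5,.055)])
E
```

```text
scene1 [  4   8  15  14 143] [206.29370629 219.42657343] [ 0.52616757 -0.03924561] 240.53537072296655
scene16 [  6   6  14  14 132] [207.75       217.43181818] [ 0.52139718 -0.03609339] 237.42525777043164
[0.218, 0.092, -0.035, 0, 0, 0.535]
[0.218, 0.092, 0.043, 0, 0, 0.535]
```

Both views agree that the lever is 3 to 4° tighter than at the start. A light re-touch will confirm it sits on its stop.

```bash
python3 -m handwheel '[[0.03,0.01,-0.035,0,0,0.1],[0.08,0.035,-0.035,0,0,0.25],[0.13,0.055,-0.035,0,0,0.4],[0.18,0.075,-0.035,0,0,0.535],[0.218,0.092,-0.035,0,0,0.535],[0.218,0.092,0,0,0,0.535],[0.218,0.092,0.043,0,0,0.535],[0.218,0.092,0.043,0,0,0.535]]' 1
python3 - <<'E'
from h import *
rows([lev(235.5,.034),lev(235.5,.03),lev(235.5,.028)])
# previous stop contact tangential offset
p=np.array([.5459,-.0516]);t=np.radians(235.5);print((p-A)@[-np.sin(t),np.cos(t)])
E
```

```text
clock: 23.42
tool_pos: [0.5615, -0.0658, 0.2788]
orientation: [179.8, -0.1, -124.5]
force: [-0.4, -0.9, 0.7]
opening: 0.0003
[-0.001, 0.019, -0.003, 0, 0, -0.0]
[-0.001, 0.023, -0.003, 0, 0, -0.0]
[-0.001, 0.025, -0.003, 0, 0, -0.0]
0.03250843860910847
```

```bash
python3 -m handwheel '[[0,0.01,0,0,0,0],[0,0.018,0,0,0,0],[0,0.018,0,0,0,0]]' 1; for i in 1 2 3; do :; done; python3 -m handwheel '[[0,0.001,0,0,0,0],[0,0.002,0,0,0,0],[0,0.002,0,0,0,0]]' 1
```

```text
clock: 23.8
tool_pos: [0.5486, -0.0543, 0.2822]
orientation: [-179.9, 0.1, -124.4]
force: [1.0, -0.4, 1.0]
opening: 0.0007
clock: 24.18
tool_pos: [0.547, -0.0538, 0.2805]
orientation: [180.0, -0.0, -124.4]
force: [-0.3, 1.1, -0.2]
opening: 0.0005
```

```bash
python3 -m handwheel '[[0,0.001,0,0,0,0],[0,0.001,0,0,0,0]]' 1
```

```text
clock: 24.42
tool_pos: [0.5461, -0.0533, 0.2804]
orientation: [180.0, -0.0, -124.4]
force: [0.7, 0.4, 0.5]
opening: 0.0002
```

```bash
python3 -m handwheel '[[0,0.001,0,0,0,0],[0,0.001,0,0,0,0]]' 1;  python3 -m handwheel '[[0,0.001,0,0,0,0],[0,0.001,0,0,0,0]]' 1
```

```text
clock: 24.68
tool_pos: [0.5454, -0.0527, 0.2806]
orientation: [-180.0, 0.0, -124.4]
force: [0.9, -0.5, 0.5]
opening: 0.0006
clock: 24.92
tool_pos: [0.5452, -0.0525, 0.2807]
orientation: [-179.9, 0.0, -124.4]
force: [4.7, -3.3, -2.6]
opening: 0.0004
```

```bash
python3 -m handwheel '[[0,0.001,0,0,0,0],[0,0.001,0,0,0,0]]' 1
```

```text
clock: 25.18
tool_pos: [0.5451, -0.0524, 0.2808]
orientation: [-179.8, 0.0, -124.4]
force: [7.9, -6.3, -4.0]
opening: 0.0004
```

Force rises to 10 N with no motion, so the lever is hard on its stop and fully tight. I withdraw and take final checks.

```bash
python3 -m handwheel '[[0,-0.008,0,0,0,0],[0,-0.03,0,0,0,0],[0,-0.03,-0.05,0,0,0],[0,-0.03,-0.1,0,0,0],[-0.03,-0.03,-0.13,0,0,0],[-0.03,-0.03,-0.13,0,0,0],[-0.03,-0.03,-0.13,0,0,0]]' 1; python3 ball.py
python3 - <<'E'
from h import *
for n in ("side","scene"): cv2.imwrite(f"pics/{n}17.png",ctrl.snapshot(n)["img"])
E
```

```text
clock: 26.05
tool_pos: [0.585, -0.0437, 0.4094]
orientation: [179.9, -0.0, -124.4]
force: [0.5, 0.4, -0.8]
opening: 0.0004
[16 14  8  9 51] [344.70588235 162.74509804] 236.32887832303908
[-0.58327938 -0.32127919 -0.31523958] 26.1 tangential force at 240: -0.344480348106767
```

View pics/side17.png

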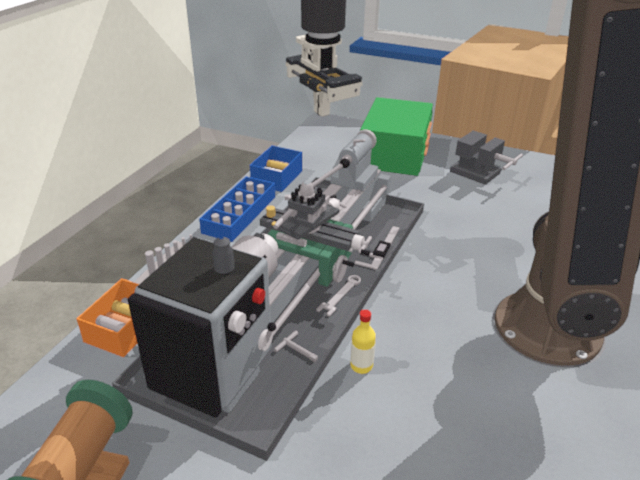

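View pics/scene17.png

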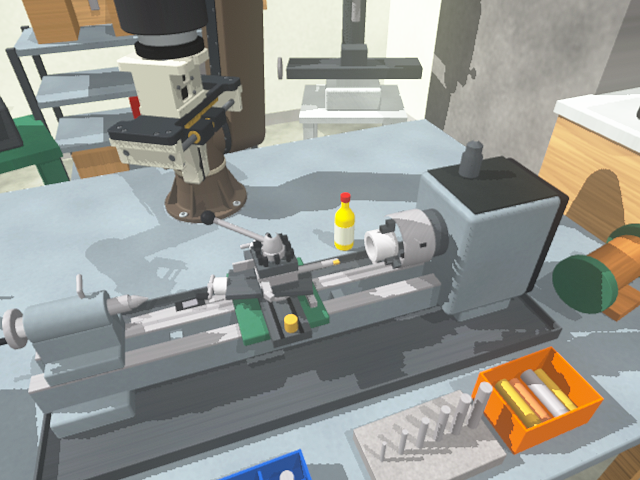

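The bar (yellow tip at scene (335,262)) points at the chuck, the lever ball is at (208,217), all loose things are in place, and the arm is clear. I hand in.

```bash
python3 -c "
from plant import ctrl
print(ctrl.close_job())"
```

```text
the job is handed in; nothing more can be done
None
```

The boring bar now points at the chuck, the ball lever is fully tight, and the job was handed in at about 26 s of the 66 s allowed. I worked only with the closed fingers: the lever back about 1 rad, the bar round in two pushes, then the lever clockwise to its stop.

**Bar direction:** After tightening, the bar's two edges read 88.8° and 87.0°, mean about 87.9°, against a bed direction of 88.13°. The turret's side faces read slightly lower, mostly 86.8° to 87.8°. That puts the bar within about 1° of parallel, and tightening did not visibly turn it.

**Lever:** It did not start fully tight. It ended 3 to 4° past where it began; the side and scene views put the ball at about 236° and 237.4°, so they differ by about 1.5°. On a light second touch the force rose to about 11 N with almost no movement, so it is on its stop.

**Force:** The first arrival at the stop peaked at about 28 N at the fingers, more than the 6 N or so needed. I backed off straight away.

**Loose tools and arm:** In the last side and scene pictures the loose tools look to be where they started (judged by eye), and the arm is clear of everything.

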